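# String ceramic pump sleeves on an autoclave rod

### The arm

A 7-joint arm with a two-finger parallel gripper is mounted at the origin on the work surface. World frame = base frame: x ahead of the robot, y to its left, z up, the work surface at z = 0. Lengths are in m, angles in degrees, forces in N, time in s.
With the tool pointing down it reaches from about 0.425 to 0.875 m from the base axis. Payload 4.7 kg.
Tool frame: the origin (TCP) lies at the very end of the fingers, on their centre line; the grasp point (between the pads) lies behind it (env.pinch_z is the z of the grasp point in the tool frame, in m); z points along the fingers, y is the direction in which the jaws open and shut (so a half turn about z gives the same grasp; the last joint's range is limited). The gripper opens to 87 mm and grips with 3 to 60 N. Pads are 19 mm wide; open, the fingers measure 117 mm over their backs; the gripper's body (75 mm by 190 mm) begins 51 mm behind the grasp point.
Start: joints at [-73.046, 18.392, -4.016, 83.108, 1.295, 78.541, -3.26], TCP at [0.181, 0.624, 0.184] pointing down, gripper open.
Joint ranges: [-163.93, 163.93], [-17.29, 119.83], [-79.2, 71.16], [3.27, 140.29], [-89.18, 269.18], [5.43, 117.66], [-154.24, 154.24]. Speed limits (degrees/s): [147.25, 147.25, 180, 180, 180, 180, 180].

### API

Orientations are given as [roll, pitch, yaw] about the fixed x, y, z axes, in that order (R = Rz(yaw) Ry(pitch) Rx(roll)).
In Python, from cell import readout, read_camera, env gives the robot as it stands. The module is installed in compiled form; this text tells all that it offers.
- The arm moves only by the tool servo_tool, never from a script. Its argument "plan" is a list that holds one entry, the list of rows, each a list of 5 numbers: the finger opening in m, from 0 to 0.087, then the shift along the tool's x, y, z in m, then the turn about the tool's z in rad. In form: [[[jaw, x, y, z, yaw], ...]]. A call has 1 to 12 rows; each row is the pose to reach, as a shift and turn from the pose measured when the call began, along the tool's axes at that moment; what a row does not reach only later rows make up. A row lasts 1/12 s, in which the tool goes at most 41.7 mm and 7.16 degrees, less where a joint would pass 70% of its speed; a pose out of reach is approached as far as the arm can. A call with a gripper value outside its range is refused whole. The fingers move at their own pace and stop on an object; "force" is the grip in N (left out, the last holds). Time passes only in rows, so rows that repeat a pose let the fingers close. It gives the time, the measured TCP pose, the force and the opening at its end, in the units of the state.
- readout.get_obs(): the state, without advancing time (a new reading comes with each control period).
- read_camera(name): name is "side" or "top" or "wrist"; returns a dict with "image" (400x640x3 uint8, red, green, blue), "range_z" (400x640 float32, m along the optical axis (not along the pixel's ray), 0 where there is no reading), "mtx" (3x3 intrinsics, pixels), "camera_from_world" (4x4, takes a point from world to camera coordinates). Camera axes: x right, y up, looking along -z (the intrinsics and any distortion apply to the point x, -y, -z); pixel columns grow to the right and rows downward; lengths in m; the calibration is good to about 2 mm. A picture is of the moment at which its call begins.
- env.sign_off(): hands the job in, once; it reports no verdict.
The state is a dict: "time_s": time; "qpos": joint angles; "joint_velocities": joint speeds; "effort": joint torques, N m; "tool_pos": TCP position; "tool_rot": TCP orientation; "force": force on the tool from outside, world axes, zero at the start; "wrist_torque": the same for the moment, N m; "grip_width": finger opening in m.
Only numpy, scipy, OpenCV 4.12 (cv2) and the standard library are available. Lean on these libraries where they do the work, as an engineer would, in place of code of your own. Each camera call takes 0.05 s, during which the arm holds its last target. There are 200 camera calls.

### The job

Take the empty carrying rod out of the autoclave frame and push it through all four ceramic sleeves in the trough against the fork stop, until its sprung collar gives way and its spring catches have snapped out behind the last one; then lift the whole string out and hang it back where the rod came from. The sleeves are brittle: push gently, by feel, and stop as soon as the rod is fully home. Leave the full rod and everything else on the bench as they are.

Things in the scene. Friction and masses are not known exactly. Their poses are not given: they have to be found in the camera images.
- rod_grip (a point): Centre of the black handle of the empty carrying rod: the thing to grasp. x runs along the rod towards its tip, z up; the rod hangs level. Handle: box 60 mm long (x), 18 mm wide (y: the flats to grip), 24 mm high. From here along +x: handle ends at 30 mm, neck 12 mm dia to 55, spring, collar 30 mm dia 66 to 72, shaft 12 mm dia to 198, tapered nose to the tip (5 mm dia) at 210 mm. 0.17 kg.
- rod: The same rod; origin on its axis at the front face of the collar at rest, 72 mm from rod_grip towards the tip. Same axes. The collar is sprung: it gives back up to 8 mm at 9 N (start) to 13 N (end of travel, then rigid); the catches snap at 12 to 16 N of push. Fully home, the four sleeves are clamped between the collar, pushed back about 5 mm, and the catches: last sleeve centred 79 mm from here.
- rod_catches (a point): On the rod's axis between its two spring catches, 172 mm from rod_grip. Catches: sloped nubs left and right on the shaft, 21 mm long, 20 mm across over both. A sleeve's bore presses them in against springs: that takes 4 to 8 N along the rod, so the sleeves slide ahead to the stop first. They snap out behind the last sleeve, and hold it, once the four sleeves have pushed the collar back by about 5 mm.
- trough: Aluminium V trough, 170 x 74 mm, walls to 59 mm high, fixed to the bench, open on top and at its near end. Origin: centre of the underside at the near end, where the rod enters; x runs along the trough, the way the rod is pushed; z up. Sleeves slide freely in it. Nothing but rod, collar and handle fits between its walls: keep fingers short of the near end.
- bore_line (a point): Point on the line of the sleeves' bores at the trough's near end, 62 mm above the bench, x along the bores. A rigid steel fork stop, slot 24 mm wide and open on top, is clamped across the trough with its face somewhere 109 to 145 mm along x from here: it is set anew each time and its place is not measured. The rod passes through the fork, the sleeves do not.
- frame: Stainless autoclave frame, base 165 x 132 mm, fixed; end plates (6 mm) at x = -74.5 and +74.5 mm, each with two V rests, 71 mm high. Origin: centre of underside, x towards the rods' tips, z up. Places at y = -35 and +35 mm: one has the empty rod, one the full rod, either way round. A hung rod's axis is 62 mm up, its collar face (rod) at x = -46.5 mm, its rod_grip at x = -118.5 mm.
- full_rod: The full rod, the same rod with four sleeves already on it, hanging in the frame's other place, 70 mm beside the empty one. Origin at the front of its collar. Leave it alone.
- sleeve_a_mid (a point): Centre of one of four like white ceramic sleeves, nearest the open end: 36 mm outside diameter, 15 mm bore, 24 mm long, about 50 g, lying loose in the V trough with its bore (x axis) along the trough. Brittle: no more than 25 N on it.
- sleeve_b_mid (a point): Centre of one of four like white ceramic sleeves, second from the open end: 36 mm outside diameter, 15 mm bore, 24 mm long, about 50 g, lying loose in the V trough with its bore (x axis) along the trough. Brittle: no more than 25 N on it.
- sleeve_c_mid (a point): Centre of one of four like white ceramic sleeves, third from the open end: 36 mm outside diameter, 15 mm bore, 24 mm long, about 50 g, lying loose in the V trough with its bore (x axis) along the trough. Brittle: no more than 25 N on it.
- sleeve_d_mid (a point): Centre of one of four like white ceramic sleeves, nearest the stop: 36 mm outside diameter, 15 mm bore, 24 mm long, about 50 g, lying loose in the V trough with its bore (x axis) along the trough. Brittle: no more than 25 N on it.
- vial_block: Aluminium block 75 x 115 x 38 mm with stoppered vials, a bystander: leave it alone. Origin: centre of its underside.
- beaker: Glass beaker 68 mm across, 85 mm high, a bystander: leave it alone. Origin: centre of its underside.
- wash_bottle: White bottle with blue cap, 60 mm across, 150 mm high, a bystander: leave it alone. Origin: centre of its underside.
- vial: Amber vial with metal cap, 26 mm across, 48 mm high, a bystander: leave it alone. Origin: centre of its underside.
- stopper_dish: Low steel dish 110 x 75 x 22 mm with grey stoppers, a bystander: leave it alone. Origin: centre of its underside.
- spanner: Small steel spanner lying flat, 130 mm long, a bystander: leave it alone. Origin: centre of its underside.

How it is judged (in metres and radians):
On the way, in this order (a step that is already met when the one before it is completed fails the run):
1. The rod has been taken out of the frame (distance of rod_grip from where it was at the start of the episode above 0.06 m), for 0.1 s.
2. All four sleeves, still lying in the trough, are on the rod, packed between its collar and its catches (the last one's centre no more than 80.5 mm from the collar) (x of sleeve_a_mid in the frame of rod between 0.004 and 0.0805 m and y of sleeve_a_mid in the frame of rod between -0.004 and 0.004 m and z of sleeve_a_mid in the frame of rod between -0.004 and 0.004 m and x of sleeve_b_mid in the frame of rod between 0.004 and 0.0805 m and y of sleeve_b_mid in the frame of rod between -0.004 and 0.004 m and z of sleeve_b_mid in the frame of rod between -0.004 and 0.004 m and x of sleeve_c_mid in the frame of rod between 0.004 and 0.0805 m and y of sleeve_c_mid in the frame of rod between -0.004 and 0.004 m and z of sleeve_c_mid in the frame of rod between -0.004 and 0.004 m and x of sleeve_d_mid in the frame of rod between 0.004 and 0.0805 m and y of sleeve_d_mid in the frame of rod between -0.004 and 0.004 m and z of sleeve_d_mid in the frame of rod between -0.004 and 0.004 m and z of each of sleeve_a_mid, sleeve_d_mid in the frame of trough below 0.069 m and y of sleeve_a_mid in the frame of trough between -0.01 and 0.01 m and y of sleeve_d_mid in the frame of trough between -0.01 and 0.01 m), for 0.2 s.
3. The rod with all four sleeves has been lifted clear of the trough (x of sleeve_a_mid in the frame of rod between 0.004 and 0.082 m and y of sleeve_a_mid in the frame of rod between -0.004 and 0.004 m and z of sleeve_a_mid in the frame of rod between -0.004 and 0.004 m and x of sleeve_b_mid in the frame of rod between 0.004 and 0.082 m and y of sleeve_b_mid in the frame of rod between -0.004 and 0.004 m and z of sleeve_b_mid in the frame of rod between -0.004 and 0.004 m and x of sleeve_c_mid in the frame of rod between 0.004 and 0.082 m and y of sleeve_c_mid in the frame of rod between -0.004 and 0.004 m and z of sleeve_c_mid in the frame of rod between -0.004 and 0.004 m and x of sleeve_d_mid in the frame of rod between 0.004 and 0.082 m and y of sleeve_d_mid in the frame of rod between -0.004 and 0.004 m and z of sleeve_d_mid in the frame of rod between -0.004 and 0.004 m and height (world z) of each of sleeve_a_mid, sleeve_b_mid, sleeve_c_mid, sleeve_d_mid above 0.09 m), for 0.1 s.
At the end, for the whole second after the job is handed in: The rod hangs at rest in both V rests of the place it came from (within 8 mm of where it was, level), with all four sleeves on it, packed between collar and catches (every centre 9 to 86 mm from the collar) (x of sleeve_a_mid in the frame of rod between 0.004 and 0.082 m and y of sleeve_a_mid in the frame of rod between -0.004 and 0.004 m and z of sleeve_a_mid in the frame of rod between -0.004 and 0.004 m and x of sleeve_b_mid in the frame of rod between 0.004 and 0.082 m and y of sleeve_b_mid in the frame of rod between -0.004 and 0.004 m and z of sleeve_b_mid in the frame of rod between -0.004 and 0.004 m and x of sleeve_c_mid in the frame of rod between 0.004 and 0.082 m and y of sleeve_c_mid in the frame of rod between -0.004 and 0.004 m and z of sleeve_c_mid in the frame of rod between -0.004 and 0.004 m and x of sleeve_d_mid in the frame of rod between 0.004 and 0.082 m and y of sleeve_d_mid in the frame of rod between -0.004 and 0.004 m and z of sleeve_d_mid in the frame of rod between -0.004 and 0.004 m and distance of each of rod_grip, rod from where it was at the start of the episode below 0.008 m and angle between the x axis of rod and the x axis of frame, either way round below 0.05 rad and linear speed of rod below 0.02 m/s and contact force between rod and frame above 1 N); the robot touches nothing.
It fails at once if The rod presses on a sleeve with more than 25 N (contact force between rod and sleeve_a above 25 N or contact force between rod and sleeve_b above 25 N or contact force between rod and sleeve_c above 25 N or contact force between rod and sleeve_d above 25 N).
It fails at once if The full rod moved by more than 10 mm (distance of full_rod from where it was at the start of the episode above 0.01 m).
It fails at once if Another thing on the bench pushed by more than 20 mm (distance of any of vial_block, beaker, wash_bottle, vial, stopper_dish, spanner from where it was at the start of the episode above 0.02 m).
It also fails if it takes over 64 s, if anything falls off the work surface, if the arm or the gripper's body presses on something with over 40 N, if the wrist force passes 120 N, or if a joint passes its speed limit or range.

## Working session

There is one attempt and no reset: what is moved stays moved. The work goes in short steps, Python scripts to look and compute and a tool call to move; the robot and the scene stay as the last step left them, time stands still between calls to the robot, and variables do not carry over. Pictures are saved under pics/ and viewed, about 8 in all and at most 12, crops included, and the job is handed in when it is done.

Besides the shell and the picture viewer there is one more tool, called after "Call:" by a JSON object that holds its "name" and its "arguments". servo_tool: Moves the arm, as the interface text tells. Its arguments: {"type":"object","properties":{"plan":{"type":"array"},"force":{"type":"number"}},"required":["plan"]}

```bash
mkdir -p pics; cat > h.py <<'E'
import numpy as np, cv2
from cell import readout, read_camera, env
def cap(n):
    d=read_camera(n); return d
def save(d,f): cv2.imwrite('pics/'+f,d['image'][:,:,::-1])
def cloud(d):
    z=d['range_z'].astype(float); K=d['mtx']; v,u=np.mgrid[0:400,0:640]
    p=np.stack([(u-K[0,2])/K[0,0]*z,-(v-K[1,2])/K[1,1]*z,-z,np.ones_like(z)],-1)
    w=p@np.linalg.inv(d['camera_from_world']).T
    w=w[...,:3]; w[z<=0]=np.nan; return w
E
python3 - <<'E'
from h import *
print(readout.get_obs(), env.pinch_z)
for n in ['top','side','wrist']:
    d=cap(n); save(d,n+'0.png'); np.savez('pics/'+n+'0.npz',w=cloud(d))
    print(n,np.linalg.inv(d['camera_from_world']).round(3).tolist(),d['mtx'].tolist())
a=cv2.imread('pics/top0.png');cv2.imwrite('pics/top0b.png',cv2.resize(a,(800,500)))
E
```

```text
{'time_s': 0.0, 'qpos': array([-73.04606434,  18.43754834,  -4.01682277,  83.17575897,
         1.29585536,  78.54071159,  -3.25974812]), 'joint_velocities': array([ 0.05177772,  0.06742657, -0.02998363,  0.0118417 ,  0.02111366,
        0.07808177,  0.00939937]), 'effort': array([ 5.89185788e-05, -4.91295683e+01, -4.03866330e-01, -3.12540150e+01,
       -6.39580702e-02,  4.33164428e-02,  1.60900249e-04]), 'tool_pos': array([0.18062518, 0.62373886, 0.18247139]), 'tool_rot': array([-1.79891279e+02,  6.25299149e-03,  1.63857487e+02]), 'force': array([ 0.47702117, -0.60390769, -0.1701752 ]), 'wrist_torque': array([-0.00641947,  0.00159207, -0.01706961]), 'grip_width': 0.08681045910874735} -0.0187
top [[-0.011, 0.999, -0.053, 0.474], [-1.0, -0.011, 0.002, -0.022], [0.002, 0.053, 0.999, 0.993], [0.0, 0.0, 0.0, 1.0]] [[399.130165369395, 0.0, 317.06977802037096], [0.0, 399.130165369395, 205.6199367567805], [0.0, 0.0, 1.0]]
side [[0.928, 0.268, -0.257, 0.225], [-0.371, 0.658, -0.655, -0.788], [-0.007, 0.704, 0.71, 0.871], [0.0, 0.0, 0.0, 1.0]] [[427.3631464110217, 0.0, 317.9904876680249], [0.0, 427.3631464110217, 194.99793637267118], [0.0, 0.0, 1.0]]
wrist [[0.278, -0.928, -0.248, 0.114], [0.961, 0.268, 0.074, 0.643], [-0.003, -0.258, 0.966, 0.384], [0.0, 0.0, 0.0, 1.0]] [[301.80266019132836, 0.0, 324.7089844789869], [0.0, 301.80266019132836, 193.91632581073594], [0.0, 0.0, 1.0]]
```

View pics/top0.png

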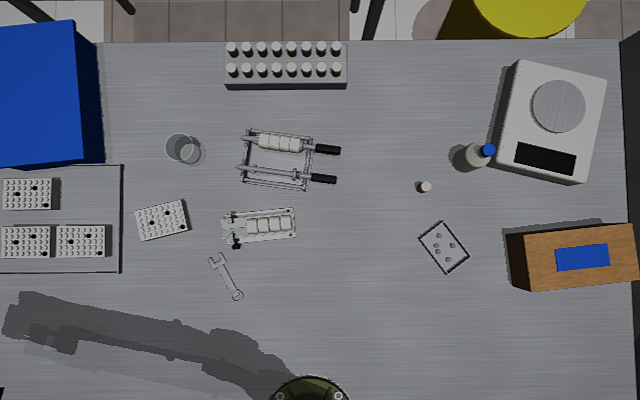

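The top view shows the empty rod with its handle at (323,179) and its tip at (240,168). The full rod is above it in the image. The trough has its sleeves at (248–293, 225), its open end near (297,222) and its fork near (236,228).

```bash
python3 - <<'E'
from h import *
a=cv2.imread('pics/top0.png')[110:270,200:360];cv2.imwrite('pics/c1.png',cv2.resize(a,None,fx=3.7,fy=3.7,interpolation=cv2.INTER_CUBIC))
w=np.load('pics/top0.npz')['w']
for v,u in [(179,323),(182,335),(175,311),(149,326),(170,250),(225,250),(225,262),(224,274),(223,287),(222,297),(228,236),(200,150),(290,235)]: print(u,v,w[v,u].round(4))
# side projection
d=cap('side');W=d['camera_from_world'];K=d['mtx']
for p in [w[179,323],w[223,287]]:
    c=W@np.r_[p,1]; print(K[0,0]*c[0]/-c[2]+K[0,2],K[1,1]*-c[1]/-c[2]+K[1,2])
E
```

```text
323 179 [ 0.584  -0.039   0.0764]
335 182 [ 0.5772 -0.0668  0.073 ]
311 175 [ 0.5952 -0.0113  0.0639]
326 149 [ 0.6545 -0.0469  0.0727]
250 170 [0.6084 0.1312 0.0651]
250 225 [0.4798 0.1289 0.0807]
262 225 [0.4795 0.102  0.0769]
274 224 [0.4815 0.0744 0.0779]
287 223 [0.4835 0.0446 0.0786]
297 222 [0.4864 0.0254 0.0024]
236 228 [0.4733 0.169  0.0403]
150 200 [0.5451 0.3902 0.0024]
235 290 [0.3214 0.1787 0.0042]
340.62876931512653 183.97711028197938
294.8340801380315 173.48165227027798
```

View pics/c1.png

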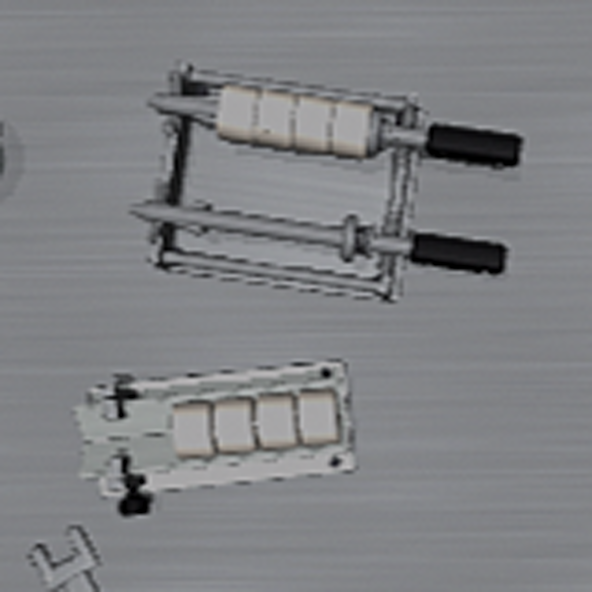

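View pics/side0.png

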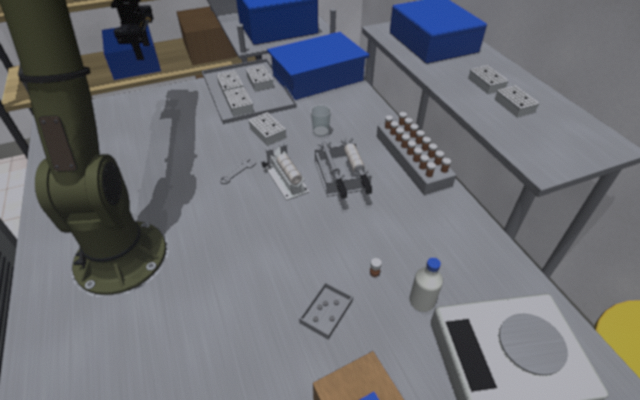

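```bash
python3 - <<'E'
from h import *
w=np.load('pics/top0.npz')['w']; im=cv2.imread('pics/top0.png').astype(int)
def rect(m,name):
    P=w[m][:,:2]; r=cv2.minAreaRect((P*1000).astype(np.float32)); print(name,m.sum(),[np.round(x,1) for x in r],'z',np.nanpercentile(w[m][:,2],[10,50,90]).round(4), 'mean',P.mean(0).round(4))
    c=P.mean(0);u,s,vt=np.linalg.svd(P-c);d=vt[0]*np.sign(vt[0][1]); print('  yaw',np.degrees(np.arctan2(d[1],d[0])).round(2)); return c,d
def box(v0,v1,u0,u1):
    m=np.zeros((400,640),bool);m[v0:v1,u0:u1]=True;return m
dark=im.max(2)<60
z=w[...,2]
rect(box(170,190,308,342)&dark&(z>.055)&(z<.085),'handle')
rect(box(140,156,312,345)&dark&(z>.055)&(z<.085),'fullhandle')
rect(box(160,176,240,294)&(z>.058)&(z<.075)&(w[...,1]<0.13),'shaft')
rect(box(212,236,242,296)&(z>.070)&(z<.09),'sleevetop')
rect(box(212,236,242,296)&(z>.060)&(z<.09),'sleeveall')
rect(box(200,255,222,300)&(z>.045)&(z<.062),'walls')
# profile rows along trough
for u in range(224,300,3):
    v=226-int(round((u-246)*.06)); print(u,v,w[v,u].round(3).tolist(),w[v-10,u].round(3).tolist(),w[v+10,u].round(3).tolist())
E
```

```text
handle 206 [array([587.7, -39.8]), array([59.3, 18. ]), np.float64(81.3)] z [0.069  0.0724 0.0745] mean [ 0.587  -0.0398]
  yaw 81.45
fullhandle 214 [array([656.9, -50.6]), array([58.6, 18.6]), np.float64(81.6)] z [0.0641 0.0721 0.0747] mean [ 0.6552 -0.0509]
  yaw 81.66
shaft 228 [array([607.6,  80.1]), array([100.1,  17.2]), np.float64(84.1)] z [0.0628 0.0658 0.0687] mean [0.6061 0.0831]
  yaw 81.6
sleevetop 558 [array([481.7,  86.5]), array([ 31.6, 101.3]), np.float64(5.3)] z [0.0721 0.0766 0.0797] mean [0.4817 0.0862]
  yaw 95.19
sleeveall 662 [array([480.8,  86.8]), array([ 43.9, 102. ]), np.float64(4.6)] z [0.0671 0.0759 0.0795] mean [0.4817 0.0868]
  yaw 95.06
walls 562 [array([475.7, 116.5]), array([ 61.3, 167.7]), np.float64(2.6)] z [0.0473 0.055  0.0584] mean [0.4778 0.1278]
  yaw 95.68
224 227 [0.476, 0.198, 0.04] [0.501, 0.206, 0.002] [0.453, 0.194, 0.054]
227 227 [0.476, 0.19, 0.042] [0.499, 0.181, 0.081] [0.452, 0.187, 0.055]
230 227 [0.476, 0.184, 0.037] [0.499, 0.176, 0.074] [0.453, 0.175, 0.078]
233 227 [0.476, 0.176, 0.041] [0.499, 0.173, 0.054] [0.453, 0.169, 0.075
[... 915 characters left out ...]
0.081, 0.055] [0.458, 0.087, 0.008]
275 224 [0.481, 0.072, 0.078] [0.505, 0.074, 0.057] [0.457, 0.079, 0.008]
278 224 [0.481, 0.065, 0.077] [0.505, 0.067, 0.059] [0.457, 0.072, 0.006]
281 224 [0.481, 0.058, 0.077] [0.505, 0.06, 0.057] [0.457, 0.065, 0.003]
284 224 [0.481, 0.052, 0.077] [0.505, 0.053, 0.058] [0.457, 0.058, 0.005]
287 224 [0.481, 0.045, 0.077] [0.505, 0.046, 0.055] [0.457, 0.05, 0.006]
290 223 [0.483, 0.038, 0.08] [0.507, 0.039, 0.059] [0.459, 0.043, 0.008]
293 223 [0.484, 0.033, 0.039] [0.509, 0.035, 0.004] [0.459, 0.035, 0.006]
296 223 [0.484, 0.028, -0.001] [0.509, 0.028, 0.001] [0.459, 0.028, -0.005]
299 223 [0.484, 0.021, -0.0] [0.509, 0.02, -0.001] [0.459, 0.021, -0.001]
```

```bash
cat >> h.py <<'E'
def go(p,yaw):
    "shift in tool axes to world pose"
    o=readout.get_obs(); from_=o['tool_pos']; y=np.radians(o['tool_rot'][2])
    from scipy.spatial.transform import Rotation as R
    T=R.from_euler('xyz',o['tool_rot'],degrees=True)
    s=T.inv().apply(np.array(p)-from_); dy=(yaw-o['tool_rot'][2]+180)%360-180
    print('t',round(o['time_s'],2),'pos',from_.round(4),'rot',o['tool_rot'].round(2),'F',o['force'].round(2),'w',round(o['grip_width'],4))
    print('SHIFT',s.round(4),'turn',round(-np.radians(dy),4))
E
python3 -c "
from h import *
go([.586,-.046,.16],81.5)"
```

```text
t 0.2 pos [0.1807 0.624  0.1829] rot [-1.7993e+02  1.0000e-02  1.6386e+02] F [ 0.39 -0.33 -0.27] w 0.0873
SHIFT [-0.5756 -0.5309  0.0235] turn 1.4374
```

Call:
{"name": "servo_tool", "arguments": {"plan": [[[0.04,-0.575,-0.531,0.022,1.438],[0.04,-0.575,-0.531,0.022,1.438],[0.04,-0.575,-0.531,0.022,1.438],[0.04,-0.575,-0.531,0.022,1.438],[0.04,-0.575,-0.531,0.022,1.438],[0.04,-0.575,-0.531,0.022,1.438],[0.04,-0.575,-0.531,0.022,1.438],[0.04,-0.575,-0.531,0.022,1.438],[0.04,-0.575,-0.531,0.022,1.438],[0.04,-0.575,-0.531,0.022,1.438],[0.04,-0.575,-0.531,0.022,1.438],[0.04,-0.575,-0.531,0.022,1.438]]]}}

```text
time_s: 1.2
tool_pos: [0.4397, 0.1946, 0.1696]
tool_rot: [180.0, 0.0, 81.1]
force: [1.3, 0.5, -0.4]
grip_width: 0.0402
```

```bash
python3 -c "
from h import *
go([.586,-.046,.16],81.5)"
```

```text
t 1.2 pos [0.4397 0.1946 0.1696] rot [1.7999e+02 2.0000e-02 8.1140e+01] F [ 1.34  0.45 -0.43] w 0.0402
SHIFT [-0.2152  0.1816  0.0098] turn -0.0062
```

Call:
{"name": "servo_tool", "arguments": {"plan": [[[0.04,-0.215,0.182,0.01,-0.006],[0.04,-0.215,0.182,0.01,-0.006],[0.04,-0.215,0.182,0.01,-0.006],[0.04,-0.215,0.182,0.01,-0.006],[0.04,-0.215,0.182,0.01,-0.006],[0.04,-0.215,0.182,0.01,-0.006],[0.04,-0.215,0.182,0.01,-0.006],[0.04,-0.215,0.182,0.01,-0.006],[0.04,-0.215,0.182,0.01,-0.006],[0.04,-0.215,0.182,0.01,-0.006]]]}}

```text
time_s: 2.03
tool_pos: [0.5859, -0.0452, 0.1593]
tool_rot: [-179.9, 0.0, 81.5]
force: [-0.6, -0.3, -0.4]
grip_width: 0.0398
```

```bash
python3 - <<'E'
from h import *
d=cap('wrist'); save(d,'w1.png'); w=cloud(d); np.savez('pics/w1.npz',w=w)
go([.586,-.046,.043],81.5)
im=d['image'].astype(int); z=w[...,2]
m=(im.max(2)<60)&(z>.055)&(z<.09)&(abs(w[...,0]-.587)<.04)&(abs(w[...,1]+.04)<.05)
P=w[m][:,:2]; print(m.sum(),cv2.minAreaRect((P*1000).astype(np.float32)),np.percentile(w[m][:,2],[10,50,90]))
E
```

```text
t 2.08 pos [ 0.5859 -0.0442  0.1594] rot [-1.7995e+02 -3.0000e-02  8.1590e+01] F [-0.09 -0.4  -0.29] w 0.0402
SHIFT [-0.0018  0.0005  0.1164] turn 0.0016
22 ((593.700439453125, -13.134735107421875), (5.735974311828613, 14.77712631225586), 61.28896713256836) [0.07252468 0.07312309 0.07420352]
```

View pics/w1.png

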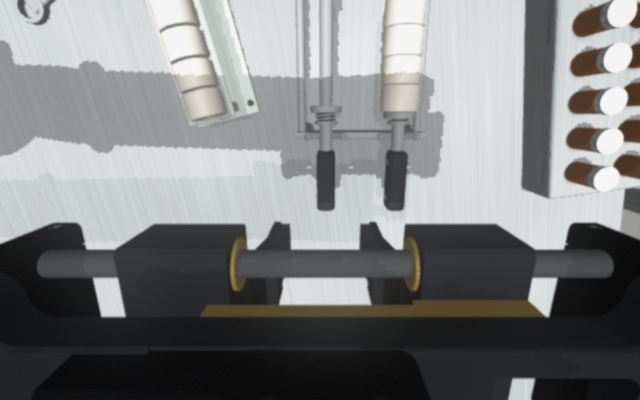

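The wrist view shows the handle at (326,152–208), on the jaw centreline (≈325). The sleeves in the trough are at the upper left. I'll use this cloud to refine the handle and sleeve positions.

```bash
python3 - <<'E'
from h import *
w=np.load('pics/w1.npz')['w']; im=cv2.imread('pics/w1.png').astype(int); z=w[...,2]
def rect(m,n):
    P=w[m][:,:2]; r=cv2.minAreaRect((P*1000).astype(np.float32)); c=P.mean(0);vt=np.linalg.svd(P-c)[2][0];vt*=np.sign(vt[1])
    print(n,m.sum(),[np.round(x,1) for x in r],'z',np.percentile(w[m][:,2],[10,50,90]).round(4),'mean',c.round(4),'yaw',np.degrees(np.arctan2(vt[1],vt[0])).round(2))
def box(v0,v1,u0,u1):
    m=np.zeros((400,640),bool);m[v0:v1,u0:u1]=True;return m
rect(box(148,215,312,340)&(z>.066)&(z<.085),'handle')
rect(box(148,215,380,412)&(z>.066)&(z<.085),'fullh')
rect(box(0,100,315,336)&(z>.064)&(z<.075),'shaft')
rect(box(0,125,140,220)&(z>.073)&(z<.09),'sleevetop')
rect(box(60,125,140,220)&(z>.073)&(z<.09),'sleeve a top')
m=box(0,125,140,230)&(z>.05)&(z<.09); print('near end min y sleeve', np.sort(w[m][:,1])[:30].round(4), z[m].max())
E
```

```text
handle 1095 [array([588.1, -38.3]), array([60.7, 18.2]), np.float64(81.8)] z [0.0717 0.0738 0.075 ] mean [ 0.5886 -0.0376] yaw 82.11
fullh 1144 [array([657.4, -49.6]), array([62.7, 18.4]), np.float64(81.7)] z [0.0706 0.0738 0.0748] mean [ 0.6566 -0.0482] yaw 81.39
shaft 1244 [array([605.7,  76.9]), array([82.1, 11.5]), np.float64(81.2)] z [0.0653 0.0673 0.0686] mean [0.6057 0.078 ] yaw 81.62
sleevetop 3685 [array([482.9,  87.3]), array([ 30.2, 100.9]), np.float64(5.4)] z [0.0745 0.0784 0.0803] mean [0.4838 0.0875] yaw 96.04
sleeve a top 1750 [array([485.1,  63.5]), array([30.2, 53.2]), np.float64(5.4)] z [0.0746 0.0785 0.0804] mean [0.4862 0.0618] yaw 97.33
near end min y sleeve [0.0319 0.0321 0.0322 0.0323 0.0324 0.0324 0.0326 0.0326 0.0327 0.0328
 0.0328 0.0329 0.033  0.033  0.0331 0.0332 0.0333 0.0333 0.0334 0.0334
 0.0335 0.0336 0.0337 0.0337 0.0338 0.0338 0.0339 0.0339 0.034  0.0341] 0.08228728248187417
```

Call:
{"name": "servo_tool", "arguments": {"plan": [[[0.04,-0.001,0,0.04,0],[0.04,-0.001,0,0.08,0],[0.04,-0.001,0,0.09,0],[0.04,-0.001,0,0.1,0],[0.04,-0.001,0,0.1,0]]]}}

```text
time_s: 2.5
tool_pos: [0.5848, -0.0439, 0.0586]
tool_rot: [-179.8, -0.0, 81.7]
force: [-0.9, 0.6, 0.5]
grip_width: 0.0396
```

Call:
{"name": "servo_tool", "arguments": {"plan": [[[0.04,0,0.002,0.008,0],[0.04,0,0.002,0.015,0],[0.04,0,0.002,0.0155,0],[0.015,0,0.002,0.0155,0],[0.015,0,0.002,0.0155,0],[0.015,0,0.002,0.0155,0],[0.01,0,0.002,0.0155,0],[0.01,0,0.002,0.0155,0],[0.01,0,0.002,0.0155,0],[0.01,0,0.002,0.0155,0]]], "force": 60}}

```text
time_s: 3.33
tool_pos: [0.5867, -0.0442, 0.0431]
tool_rot: [-179.8, -0.0, 81.7]
force: [0.2, -0.4, 0.5]
grip_width: 0.0111
```

```bash
python3 - <<'E'
from h import *
d=cap('wrist'); save(d,'w2.png'); d=cap('side')
cv2.imwrite('pics/s2.png',cv2.resize(d['image'][130:220,240:400,::-1],None,fx=4,fy=4)); print(readout.get_obs())
E
```

```text
{'time_s': 3.4333, 'qpos': array([-27.60449767,  19.54341274,  34.98774437, 102.45823529,
       -12.57109374,  62.0779169 ,   3.48857136]), 'joint_velocities': array([-0.0467002 ,  0.11044626,  0.13772701,  0.05044696, -0.0259005 ,
       -0.02008409, -0.0595778 ]), 'effort': array([ 4.98592883e-03, -4.01723886e+01,  6.24092951e+00, -2.74777830e+01,
       -5.42747090e-02,  5.75465569e-02,  9.00667692e-05]), 'tool_pos': array([ 0.58668458, -0.04418137,  0.04307317]), 'tool_rot': array([-1.79829654e+02, -2.17156596e-02,  8.16910062e+01]), 'force': array([ 0.27857919, -0.01544291, -0.6020375 ]), 'wrist_torque': array([-0.12235036,  0.06084051,  0.02768939]), 'grip_width': 0.009820307622760467}
```

View pics/w2.png

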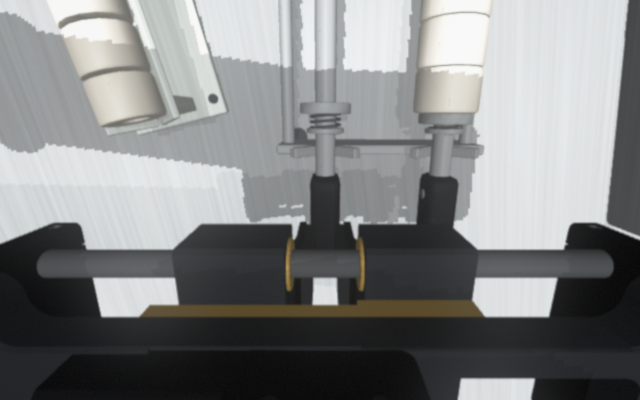

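View pics/s2.png

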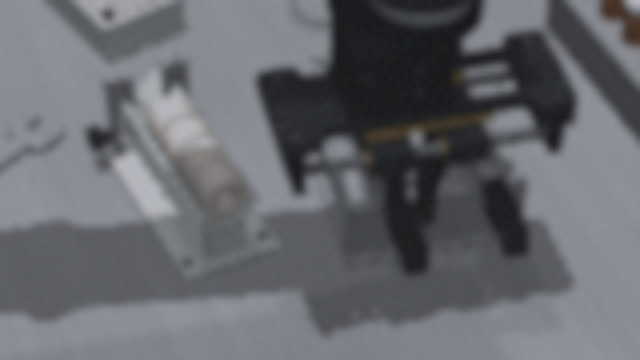

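Call:
{"name": "servo_tool", "arguments": {"plan": [[[0.004,0,0,0,0],[0.004,0,0,0,0],[0.004,0,0,0,0]]]}}

```text
time_s: 3.68
tool_pos: [0.5867, -0.0442, 0.043]
tool_rot: [-179.8, -0.0, 81.7]
force: [-0.1, -0.6, -0.5]
grip_width: 0.0047
```

```bash
python3 - <<'E'
from h import *
d=cap('wrist'); save(d,'w3.png'); w=cloud(d); z=w[...,2]
go([.586,-.046,.043],81.5)
np.set_printoptions(linewidth=220)
for v in range(170,310,10): print(v,[ (round(float(z[v,u])*1000) if z[v,u]==z[v,u] else -1) for u in range(284,372,6)], w[v,325].round(3))
m=np.zeros((400,640),bool);m[150:225,305:345]=True;m&=(z>.066)&(z<.085)
P=w[m][:,:2];print(cv2.minAreaRect((P*1000).astype(np.float32)),w[m][:,2].mean())
E
```

```text
t 3.73 pos [ 0.5867 -0.0442  0.043 ] rot [-1.7983e+02 -2.0000e-02  8.1690e+01] F [0.4  0.14 0.06] w 0.0046
SHIFT [-0.0019 -0.0004  0.    ] turn 0.0033
170 [0, 1, 0, 0, 2, -1, 67, 68, 66, 2, 2, 1, 0, 0, 0] [ 0.593 -0.007  0.069]
180 [1, 1, 0, 0, 0, 74, 75, 73, 73, 71, 1, 0, 0, 1, 0] [ 0.593 -0.012  0.073]
190 [1, 0, 0, 0, 0, 73, 75, 74, 73, 74, 0, 0, 0, 0, 1] [ 0.592 -0.018  0.074]
200 [-1, 0, 1, 0, 1, 75, 75, 75, 74, 73, 1, -1, 0, 1, 0] [ 0.591 -0.024  0.073]
210 [1, 2, 0, 0, -1, 74, 76, 75, 74, 72, 1, 0, 0, 0, 1] [ 0.59  -0.03   0.073]
220 [-1, 1, 0, 0, 2, 73, 74, 74, 75, 72, 0, 0, 0, 1, 1] [ 0.589 -0.036  0.075]
230 [163, 162, 164, 0, 96, 93, 93, 74, 92, 95, 97, 164, 163, 163, 163] [ 0.588 -0.043  0.074]
240 [170, 171, 171, 167, 110, 105, 95, 75, 106, 106, 110, 167, 170, 171, 170] [ 0.587 -0.049  0.075]
250 [176, 175, 174, 168, 167, 166, 165, 167, 166, 166, 166, 171, 175, 175, 175] [ 0.593 -0.012  0.166]
260 [177, 176, 176, 170, 169, 171, 169, 170, 170, 170, 169, 172, 176, 176, 176] [ 0.593 -0.014  0.169]
270 [176, -1, 176, 171, 170, 170, 169, 170, 170, 169, 171, 173, 175, 177, 176] [ 0.592 -0.016  0.17 ]
280 [176, 176, 176, 170, 131, 132, 1, 0, 131, 132, 145, 173, 177, 176, 177] [ 0.577 -0.12   0.   ]
290 [176, 176, 176, 160, 131, 131, 1, 1, 131, 132, 147, 170, 177, 177, 176] [ 0.575 -0.13   0.001]
300 [-1, 177, 176, 161, 132, 132, 1, 1, 132, 131, 147, 177, 176, 176, 177] [ 0.574 -0.14   0.001]
((591.4155883789062, -17.160091400146484), (43.76227569580078, 23.05048370361328), 81.0404052734375) 0.07255816917390422
```

```bash
python3 - <<'E'
from h import *
d=cap('wrist'); W=d['camera_from_world'];K=d['mtx']; w=cloud(d)
t=np.array([0.5867,-0.0442]); ax=np.array([np.cos(np.radians(81.7)),np.sin(np.radians(81.7))])
for z in [.043,.062,.08,.1,.13,.17]:
  for f in [0,.0095,.0]:
    p=np.r_[t+ax*f,z,1]; c=W@p; print(z,f,(K[0,0]*c[0]/-c[2]+K[0,2]).round(1),(K[1,1]*c[1]/c[2]+K[1,2]).round(1))
for v in range(224,252,3): print(v,w[v,308].round(3),w[v,314].round(3),w[v,340].round(3),w[v,290].round(3))
print(np.linalg.inv(W)[:3,3])
E
```

```text
0.043 0 323.2 215.8
0.043 0.0095 323.2 202.9
0.043 0.0 323.2 215.8
0.062 0 323.0 225.5
0.062 0.0095 322.9 211.5
0.062 0.0 323.0 225.5
0.08 0 322.7 236.6
0.08 0.0095 322.7 221.3
0.08 0.0 322.7 236.6
0.1 0 322.3 251.7
0.1 0.0095 322.3 234.8
0.1 0.0 322.3 251.7
0.13 0 321.5 282.9
0.13 0.0095 321.5 262.7
0.13 0.0 321.5 282.9
0.17 0 319.7 355.6
0.17 0.0095 319.6 328.6
0.17 0.0 319.7 355.6
224 [ 0.58  -0.032  0.088] [ 0.583 -0.034  0.084] [ 0.598 -0.035  0.088] [ 0.583 -0.006  0.159]
227 [ 0.581 -0.032  0.093] [ 0.583 -0.034  0.088] [ 0.598 -0.035  0.092] [ 0.583 -0.006  0.16 ]
230 [ 0.581 -0.033  0.096] [ 0.584 -0.034  0.093] [ 0.597 -0.035  0.096] [ 0.584 -0.006  0.163]
233 [ 0.581 -0.032  0.102] [ 0.584 -0.034  0.098] [ 0.597 -0.035  0.1  ] [ 0.584 -0.006  0.166]
236 [ 0.581 -0.033  0.104] [ 0.584 -0.035  0.1  ] [ 0.597 -0.035  0.105] [ 0.584 -0.006  0.168]
239 [ 0.582 -0.032  0.109] [ 0.584 -0.034  0.105] [ 0.597 -0.035  0.108] [ 0.584 -0.006  0.17 ]
242 [ 0.582 -0.032  0.112] [ 0.584 -0.034  0.109] [ 0.597 -0.036  0.109] [ 0.585 -0.006  0.171]
245 [ 0.582 -0.033  0.115] [ 0.584 -0.034  0.113] [ 0.597 -0.036  0.111] [ 0.585 -0.006  0.174]
248 [ 0.582 -0.033  0.118] [ 0.584 -0.035  0.115] [ 0.596 -0.036  0.115] [ 0.585 -0.006  0.175]
251 [ 0.588 -0.012  0.166] [ 0.59  -0.011  0.168] [ 0.597 -0.013  0.166] [ 0.585 -0.007  0.175]
[0.59854801 0.02495756 0.24466097]
```

The jaws closed with nothing between them. The wrist cloud puts the finger ends about 40 mm above the reported TCP height, so they are still over the handle. I'll reopen and measure where the tips really are.

Call:
{"name": "servo_tool", "arguments": {"plan": [[[0.04,0,0,0,0],[0.04,0,0,0,0],[0.04,0,0,0,0],[0.04,0,0,0,0],[0.04,0,0,0,0]]]}}

```text
time_s: 4.2
tool_pos: [0.5867, -0.0442, 0.043]
tool_rot: [-179.8, -0.0, 81.7]
force: [-1.3, -0.0, 0.1]
grip_width: 0.0297
```

```bash
python3 - <<'E'
from h import *
d=cap('wrist'); w=cloud(d); np.savez('pics/w4.npz',w=w)
go([.587,-.045,.043],81.6)
z=w[...,2]
m=(z>.03)&(z<.13)&(abs(w[...,1]+.044)<.02)&(abs(w[...,0]-.5867)<.045)&(abs(w[...,0]-.589)>.013)
P=w[m]; ax=np.array([np.cos(np.radians(81.7)),np.sin(np.radians(81.7))]); n=np.array([ax[1],-ax[0]])
q=P[:,:2]-[.5867,-.0442]; a=q@ax;b=q@n
print(m.sum(),np.sort(P[:,2])[:20].round(4))
for s in (-1,1):
  k=b*s>0; print(s,k.sum(),'lat',np.percentile(b[k],[0,5,50,95,100]).round(4),'along',np.percentile(a[k],[5,50,95]).round(4),'z',np.percentile(P[k,2],[0,5,50]).round(4))
# side view of lowest gripper points
d=cap('side'); w=cloud(d); z=w[...,2]
m=(abs(w[...,1]+.044)<.02)&(abs(w[...,0]-.5867)<.045)&(z>.02)&(z<.2)
P=w[m]; q=P[:,:2]-[.5867,-.0442]; a=q@ax;b=q@n
for lo in np.arange(.03,.13,.01):
  k=(P[:,2]>=lo)&(P[:,2]<lo+.01); print(round(lo,2),k.sum(),np.sort(b[k]*1000).round().astype(int)[::max(1,k.sum()//14)])
E
```

```text
t 4.25 pos [ 0.5867 -0.0442  0.043 ] rot [-1.7983e+02 -2.0000e-02  8.1690e+01] F [-0.14 -0.79  0.01] w 0.0336
SHIFT [-0.0008  0.0004  0.    ] turn 0.0016
1314 [0.0812 0.0812 0.0814 0.0815 0.0815 0.0816 0.0817 0.0819 0.082  0.0821
 0.0821 0.0821 0.0822 0.0823 0.0826 0.0827 0.0827 0.0828 0.0828 0.0828]
-1 674 lat [-0.0254 -0.023  -0.0177 -0.0137 -0.0135] along [-0.0042  0.0095  0.0111] z [0.0812 0.0852 0.1043]
1 640 lat [0.0159 0.016  0.0203 0.0253 0.0279] along [-0.      0.0095  0.0111] z [0.0812 0.0849 0.1034]
0.03 0 []
0.04 0 []
0.05 6 [-12 -12 -11 -11 -11 -11]
0.06 15 [-12 -12 -12 -12 -12 -12 -12 -11 -11 -11 -11 -11 -11 -10   6]
0.07 67 [-12 -10 -10  -8  -7  -7  -6  -5  -4  -2  -1  -1   0   1   3   4   5]
0.08 20 [-29 -28 -28 -28 -26 -26 -23 -22 -20 -20  15  15  15  15  16  16  18  18
  21  22]
0.09 33 [-29 -28 -28 -27 -26 -23 -20  14  14  15  15  15  15  18  18  20  23]
0.1 31 [-29 -26 -26 -24 -23 -21  13  14  15  16  18  19  20  23  23  26]
0.11 30 [-31 -29 -27 -24 -23 -21 -20  14  15  15  17  18  20  21  24]
0.12 33 [-32 -32 -30 -27 -26 -24 -21  14  14  15  16  17  19  21  24  27  28]
```

Both cameras put the finger ends at z≈0.081 while the TCP reads 0.043, so the real tips are 38 mm above the reading. I'll descend by that much with the jaws at 40 mm, check the force, then close.

Call:
{"name": "servo_tool", "arguments": {"plan": [[[0.04,0,0.0005,0,0],[0.04,0,0.0005,0.01,0],[0.04,0,0.0005,0.02,0],[0.04,0,0.0005,0.028,0],[0.04,0,0.0005,0.036,0],[0.04,0,0.0005,0.038,0],[0.04,0,0.0005,0.038,0]]]}}

```text
time_s: 4.88
tool_pos: [0.586, -0.0443, 0.0037]
tool_rot: [-179.7, 0.0, 81.7]
force: [0.1, -0.2, -0.5]
grip_width: 0.0399
```

Call:
{"name": "servo_tool", "arguments": {"plan": [[[0.01,0,0,0,0],[0.01,0,0,0,0],[0.01,0,0,0,0],[0.01,0,0,0,0],[0.01,0,0,0,0],[0.01,0,0,0,0]]], "force": 60}}

```text
time_s: 5.38
tool_pos: [0.5865, -0.0443, 0.0041]
tool_rot: [-179.8, 0.0, 81.7]
force: [1.3, -0.5, -0.5]
grip_width: 0.0174
```

```bash
python3 - <<'E'
from h import *
d=cap('wrist'); save(d,'w5.png'); w=cloud(d); z=w[...,2]
go([.587,-.045,.005],81.6)
m=np.zeros((400,640),bool);m[0:120,300:350]=True;m&=(z>.064)&(z<.072)
P=w[m]; c=P.mean(0);vt=np.linalg.svd(P-c)[2][0];print(c,vt)
E
```

```text
t 5.43 pos [ 0.5865 -0.0443  0.0041] rot [-179.76    0.     81.68] F [ 0.69 -0.56  0.85] w 0.0174
SHIFT [-0.0006  0.0006 -0.0009] turn 0.0013
[0.60155631 0.0486014  0.06732047] [ 0.1492675   0.98865954 -0.01647802]
```

The handle is held at 17.4 mm. The hang reference reads (0.5865, -0.0443, 0.0041), yaw 81.7. Next I lift it.

Call:
{"name": "servo_tool", "arguments": {"plan": [[[0.01,0,0,-0.004,0],[0.01,0,0,-0.01,0],[0.01,0,0,-0.02,0],[0.01,0,0,-0.035,0],[0.01,0,0,-0.05,0],[0.01,0,0,-0.06,0],[0.01,0,0,-0.068,0],[0.01,0,0,-0.07,0],[0.01,0,0,-0.07,0]]]}}

```text
time_s: 6.18
tool_pos: [0.5872, -0.0443, 0.0747]
tool_rot: [-179.8, -0.0, 81.7]
force: [-0.4, 0.1, -2.1]
grip_width: 0.0177
```

```bash
python3 - <<'E'
from h import *
go([.509,-.205,.074],95.3)
d=cap('wrist'); w=cloud(d); z=w[...,2]
m=np.zeros((400,640),bool);m[0:130,295:355]=True;m&=(z>.12)&(z<.145)
P=w[m]; c=P.mean(0);vt=np.linalg.svd(P-c)[2][0];print(m.sum(),c,vt)
E
```

```text
t 6.18 pos [ 0.5872 -0.0443  0.0747] rot [-1.7981e+02 -2.0000e-02  8.1680e+01] F [-0.38  0.08 -2.11] w 0.0177
SHIFT [-0.1703 -0.0541  0.0009] turn -0.2377
3599 [0.60134432 0.0440523  0.13790279] [ 0.14064385  0.98818901 -0.06084236]
```

Call:
{"name": "servo_tool", "arguments": {"plan": [[[0.01,-0.02,-0.006,0,-0.03],[0.01,-0.05,-0.016,0,-0.07],[0.01,-0.08,-0.026,0,-0.12],[0.01,-0.11,-0.035,0,-0.16],[0.01,-0.14,-0.045,0,-0.2],[0.01,-0.16,-0.051,0,-0.225],[0.01,-0.17,-0.054,0.001,-0.238],[0.01,-0.17,-0.054,0.001,-0.238],[0.01,-0.17,-0.054,0.001,-0.238]]]}}

```text
time_s: 6.98
tool_pos: [0.508, -0.2045, 0.0725]
tool_rot: [-179.7, -0.1, 95.2]
force: [0.7, -0.1, -1.4]
grip_width: 0.0172
```

```bash
cat >> h.py <<'E'
def fits(d,zr,rodz,trough=True):
    "rod shaft and sleeve lines in the tool's (x,y) axes, world z; from wrist cloud"
    w=cloud(d); o=readout.get_obs(); y=np.radians(o['tool_rot'][2]); ax=np.array([np.cos(y),np.sin(y)]); n=np.array([np.sin(y),-np.cos(y)])
    q=w[...,:2]-o['tool_pos'][:2]; a=q@ax; b=q@n; z=w[...,2]
    for a0,a1 in ((.07,.078),(.085,.1),(.1,.115),(.115,.13),(.13,.145),(.145,.16),(.185,.2),(.2,.21),(.21,.22)):
        m=(a>a0)&(a<a1)&(abs(b)<.02)&(abs(z-rodz)<.025)
        if m.sum()>5: print('rod a%.3f'%np.median(a[m]),'b mid %.4f range %.4f %.4f'%(np.median(b[m]),*np.percentile(b[m],[2,98])),'ztop %.4f'%np.percentile(z[m],90),m.sum())
    if trough:
        for a0 in np.arange(.2,.36,.012):
            m=(a>a0)&(a<a0+.012)&(abs(b)<.03)&(z>.066)&(z<.088)
            if m.sum()>20:
                P=np.c_[b[m],z[m]]; A=np.c_[2*P,np.ones(len(P))]; s=np.linalg.lstsq(A,(P**2).sum(1),rcond=None)[0]
                print('sl a%.3f-%.3f'%(a[m].min(),a[m].max()),'circle b %.4f z %.4f r %.4f'%(s[0],s[1],np.sqrt(s[2]+s[0]**2+s[1]**2)),'range %.4f %.4f'%(b[m].min(),b[m].max()),'ztop %.4f'%np.percentile(z[m],97),m.sum())
E
python3 - <<'E'
from h import *
d=cap('wrist'); save(d,'w6.png'); fits(d,0,.132)
go([.509,-.205,.074],95.3)
E
```

```text
rod a0.073 b mid 0.0004 range -0.0133 0.0145 ztop 0.1453 946
rod a0.093 b mid 0.0008 range -0.0048 0.0065 ztop 0.1367 1043
rod a0.107 b mid 0.0005 range -0.0051 0.0063 ztop 0.1366 1013
t 7.03 pos [ 0.5087 -0.2034  0.0726] rot [-1.7971e+02 -1.1000e-01  9.5330e+01] F [-0.12  0.67 -1.03] w 0.0174
SHIFT [-0.0016  0.0001 -0.0014] turn 0.0006
```

View pics/w6.png

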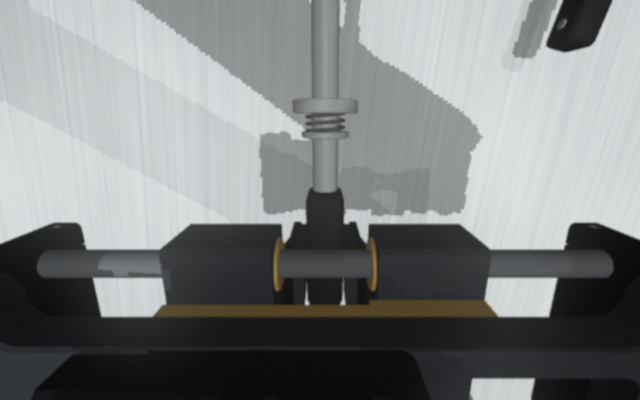

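The rod is level and centred in the jaws, with its collar at (325,105). This camera can't see the trough from here, so I'll lower to bore height and compare rod and sleeves in the top camera.

Call:
{"name": "servo_tool", "arguments": {"plan": [[[0.01,-0.001,0,0.015,0],[0.01,-0.001,0,0.035,0],[0.01,-0.001,0,0.05,0],[0.01,-0.001,0,0.06,0],[0.01,-0.001,0,0.067,0],[0.01,-0.001,0,0.0685,0],[0.01,-0.001,0,0.0685,0]]]}}

```text
time_s: 7.62
tool_pos: [0.5086, -0.2038, 0.0039]
tool_rot: [-179.7, -0.1, 95.4]
force: [-0.4, -1.0, -2.2]
grip_width: 0.0175
```

```bash
cat >> h.py <<'E'
def topfit(d,name):
    w=cloud(d); o=readout.get_obs(); y=np.radians(o['tool_rot'][2]); ax=np.array([np.cos(y),np.sin(y)]); n=np.array([np.sin(y),-np.cos(y)])
    q=w[...,:2]-o['tool_pos'][:2]; a=q@ax; b=q@n; z=w[...,2]
    for a0 in np.arange(.06,.40,.012):
        m=(a>a0)&(a<a0+.012)&(abs(b)<.017)&(z>.05)&(z<.1)
        if m.sum()>3: print(name,'a%.3f'%np.median(a[m]),'b med %.4f [%.4f %.4f]'%(np.median(b[m]),b[m].min(),b[m].max()),'z max %.4f med %.4f'%(z[m].max(),np.median(z[m])),m.sum())
E
python3 - <<'E'
from h import *
d=cap('top'); topfit(d,'top'); cv2.imwrite('pics/t7.png',cv2.resize(d['image'][170:270,210:400,::-1],None,fx=4,fy=4,interpolation=cv2.INTER_CUBIC))
d=cap('side'); topfit(d,'side'); cv2.imwrite('pics/s7.png',cv2.resize(d['image'][120:260,220:400,::-1],None,fx=4,fy=4,interpolation=cv2.INTER_CUBIC))
go([.509,-.205,.004],95.3)
E
```

```text
top a0.066 b med -0.0001 [-0.0139 0.0142] z max 0.0762 med 0.0683 44
top a0.075 b med -0.0004 [-0.0137 0.0145] z max 0.0784 med 0.0676 48
top a0.090 b med -0.0001 [-0.0053 0.0052] z max 0.0697 med 0.0652 26
top a0.102 b med 0.0006 [-0.0057 0.0062] z max 0.0676 med 0.0647 26
top a0.113 b med 0.0001 [-0.0052 0.0053] z max 0.0680 med 0.0653 27
top a0.127 b med 0.0007 [-0.0055 0.0063] z max 0.0689 med 0.0650 28
top a0.139 b med -0.0000 [-0.0051 0.0053] z max 0.0682 med 0.0654 27
top a0.151 b med 0.0011 [-0.0054 0.0065] z max 0.0699 med 0.0654 26
top a0.162 b med 0.0001 [-0.0084 0.0055] z max 0.0689 med 0.0649 27
top a0.174 b med 0.0004 [-0.0081 0.0105] z max 0.0695 med 0.0644 40
top a0.185 b med 0.0008 [-0.0046 0.0074] z max 0.0695 med 0.0639 28
top a0.197 b med 0.0005 [-0.0054 0.0063] z max 0.0695 med 0.0653 28
top a0.208 b med 0.0005 [-0.0045 0.0051] z max 0.0665 med 0.0632 14
top a0.246 b med 0.0016 [-0.0168 0.0167] z max 0.0816 med 0.0754 79
top a0.258 b med -0.0008 [-0.0158 0.0170] z max 0.0816 med 0.0765 75
top a0.270 b med -0.0002 [-0.0169 0.0167] z max 0.0826 med 0.0746 76
top a0
[... 1664 characters left out ...]
.295 b med -0.0047 [-0.0154 0.0072] z max 0.0830 med 0.0783 29
side a0.306 b med -0.0075 [-0.0169 0.0119] z max 0.0837 med 0.0786 31
side a0.319 b med -0.0023 [-0.0163 0.0124] z max 0.0827 med 0.0776 24
side a0.330 b med -0.0077 [-0.0168 0.0128] z max 0.0833 med 0.0785 31
side a0.341 b med -0.0049 [-0.0170 0.0123] z max 0.0832 med 0.0777 22
side a0.367 b med 0.0005 [-0.0165 0.0169] z max 0.0615 med 0.0553 6
side a0.381 b med 0.0114 [-0.0165 0.0166] z max 0.0812 med 0.0651 28
side a0.404 b med 0.0121 [0.0083 0.0167] z max 0.0571 med 0.0517 8
t 7.72 pos [ 0.5092 -0.2044  0.0048] rot [-1.7978e+02 -9.0000e-02  9.5340e+01] F [ 0.02 -0.23 -1.84] w 0.0173
SHIFT [-0.0006 -0.0003  0.0008] turn 0.0008
```

View pics/t7.png

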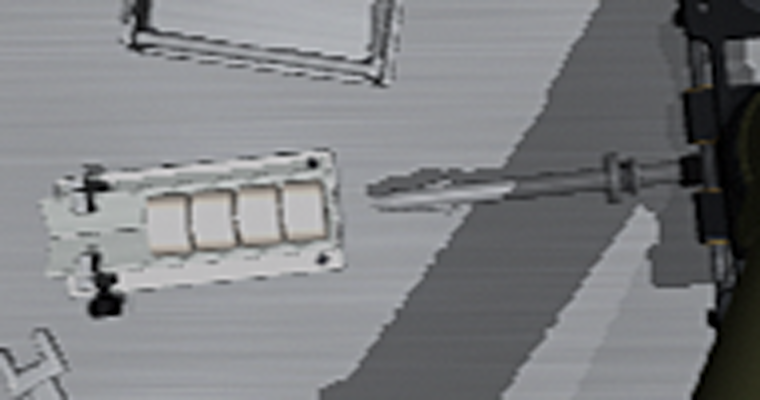

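```bash
python3 - <<'E'
from h import *
o=readout.get_obs(); y=np.radians(o['tool_rot'][2]); ax=np.array([np.cos(y),np.sin(y)]); n=np.array([np.sin(y),-np.cos(y)])
for c in ('top','side'):
  d=cap(c); w=cloud(d); q=w[...,:2]-o['tool_pos'][:2]; a=q@ax; b=q@n; z=w[...,2]
  for a0,a1 in ((.12,.16),(.18,.2),(.2,.207),(.207,.22),(.24,.263),(.265,.289),(.29,.315),(.316,.336),(.36,.372),(.373,.382),(.382,.392)):
    m=(a>a0)&(a<a1)&(abs(b)<.045)&(z>(.066 if a0>.23 else .055))&(z<.09)
    if m.sum()<8: continue
    P=np.c_[b[m],z[m]]; f=None
    R=.018 if a0>.23 else .006
    from scipy.optimize import least_squares
    s=least_squares(lambda t:np.hypot(P[:,0]-t[0],P[:,1]-t[1])-R,[np.median(P[:,0]),.062],loss='soft_l1',f_scale=.001).x
    print(c,a0,'b %.4f z %.4f'%tuple(s),'range %.4f %.4f'%(b[m].min(),b[m].max()),'a %.4f-%.4f'%(a[m].min(),a[m].max()),m.sum())
E
```

```text
top 0.12 b 0.0007 z 0.0612 range -0.0053 0.0066 a 0.1201-0.1600 91
top 0.18 b 0.0010 z 0.0608 range -0.0048 0.0070 a 0.1803-0.2000 47
top 0.2 b 0.0021 z 0.0598 range -0.0027 0.0066 a 0.2014-0.2069 13
top 0.24 b 0.0002 z 0.0606 range -0.0171 0.0164 a 0.2416-0.2629 135
top 0.265 b -0.0001 z 0.0607 range -0.0165 0.0165 a 0.2652-0.2890 142
top 0.29 b 0.0000 z 0.0607 range -0.0175 0.0171 a 0.2900-0.3149 150
top 0.316 b -0.0001 z 0.0606 range -0.0169 0.0169 a 0.3161-0.3358 124
top 0.373 b 0.0001 z 0.0758 range -0.0309 0.0318 a 0.3756-0.3819 62
top 0.382 b 0.0005 z 0.0793 range -0.0298 0.0300 a 0.3820-0.3857 19
side 0.12 b -0.0020 z 0.0628 range -0.0087 0.0034 a 0.1230-0.1598 52
side 0.18 b -0.0019 z 0.0630 range -0.0087 0.0034 a 0.1803-0.1999 28
side 0.24 b -0.0034 z 0.0614 range -0.0197 0.0117 a 0.2412-0.2624 78
side 0.265 b -0.0027 z 0.0620 range -0.0207 0.0121 a 0.2653-0.2887 71
side 0.29 b -0.0030 z 0.0622 range -0.0215 0.0105 a 0.2906-0.3149 73
side 0.316 b -0.0028 z 0.0625 range -0.0227 0.0129 a 0.3168-0.3360 53
side 0.373 b -0.0039 z 0.0754 range -0.0358 0.0288 a 0.3751-0.3818 50
side 0.382 b -0.0058 z 0.0835 range -0.0347 0.0269 a 0.3820-0.3894 25
```

Rod and sleeves agree to within 1 mm sideways and in height. The fork face is about 375 mm ahead of the grasp point, so I expect full home after about 207 mm of travel. I start the insertion with the nose.

Call:
{"name": "servo_tool", "arguments": {"plan": [[[0.01,0.005,-0.0009,0,0],[0.01,0.01,-0.0009,0,0],[0.01,0.015,-0.0009,0,0],[0.01,0.02,-0.0009,0,0],[0.01,0.024,-0.0009,0,0],[0.01,0.028,-0.0009,0,0],[0.01,0.032,-0.0009,0,0],[0.01,0.036,-0.0009,0,0],[0.01,0.04,-0.0009,0,0],[0.01,0.045,-0.0009,0,0],[0.01,0.05,-0.0009,0,0],[0.01,0.05,-0.0009,0,0]]]}}

```text
time_s: 8.82
tool_pos: [0.5036, -0.1533, 0.0049]
tool_rot: [-179.8, -0.1, 95.4]
force: [-0.2, 0.5, -0.7]
grip_width: 0.0176
```

```bash
cat >> h.py <<'E'
def chk(c='top'):
  from scipy.optimize import least_squares
  o=readout.get_obs(); P0=np.array([.5092,-.2044]); y=np.radians(95.34); ax=np.array([np.cos(y),np.sin(y)]); n=np.array([np.sin(y),-np.cos(y)])
  T=o['tool_pos'][:2]-P0; print('t %.2f adv %.4f lat %.4f z %.4f yaw %.2f'%(o['time_s'],T@ax,T@n,o['tool_pos'][2],o['tool_rot'][2]),'push %.2f lat %.2f vert %.2f'%(-o['force'][:2]@ax,o['force'][:2]@n,o['force'][2]),'tq',o['wrist_torque'].round(2),'w',o['grip_width'].round(4))
  if not c: return
  d=cap(c); w=cloud(d); q=w[...,:2]-P0; a=q@ax; b=q@n; z=w[...,2]
  m=(a>.2)&(abs(b)<.008)&(z>.0745)&(z<.09); h=np.histogram(a[m],np.arange(.23,.40,.004))
  print('white a:',np.round(np.sort(a[m]),3)[[0,-1]] if m.any() else None, h[0])
  return d,a,b,z
E
python3 -c "
from h import *
chk()"
```

```text
Traceback (most recent call last):
  File "h.py", line 41, in chk
    T=o['tool_pos'][:2]-P0; print('t %.2f adv %.4f lat %.4f z %.4f yaw %.2f'%(o['time_s'],T@ax,T@n,o['tool_pos'][2],o['tool_rot'][2]),'push %.2f lat %.2f vert %.2f'%(-o['force'][:2]@ax,o['force'][:2]@n,o['force'][2]),'tq',o['wrist_torque'].round(2),'w',o['grip_width'].round(4))
                                                                                                                                                                                                                                                             ^^^^^^^^^^^^^^^^^^^^^
AttributeError: 'float' object has no attribute 'round'
```

Call:
{"name": "servo_tool", "arguments": {"plan": [[[0.01,0.003,0,0,0],[0.01,0.006,0,0,0],[0.01,0.009,0,0,0],[0.01,0.012,0,0,0],[0.01,0.015,0,0,0],[0.01,0.018,0,0,0],[0.01,0.021,0,0,0],[0.01,0.024,0,0,0],[0.01,0.027,0,0,0],[0.01,0.03,0,0,0],[0.01,0.03,0,0,0]]]}}

```text
time_s: 9.73
tool_pos: [0.5008, -0.1225, 0.0049]
tool_rot: [-179.8, -0.2, 95.5]
force: [-0.1, -0.5, -1.6]
grip_width: 0.0174
```

```bash
sed -i "s/o\['grip_width'\].round(4)/round(o['grip_width'],4)/" h.py
python3 -c "
from h import *
chk()"
```

```text
t 9.73 adv 0.0823 lat -0.0007 z 0.0049 yaw 95.46 push 0.46 lat -0.17 vert -1.55 tq [-0.27 -0.01  0.01] w 0.0174
white a: [0.26  0.356] [ 0  0  0  0  0  0  0  7 11 11 13 13 12 10 13 12  9 12 14  9 13 12 13 13
  9 13 13 12 10 13 13  5  0  0  0  0  0  0  0  0  0  0]
```

Call:
{"name": "servo_tool", "arguments": {"plan": [[[0.01,0.003,0,0,0],[0.01,0.006,0,0,0],[0.01,0.009,0,0,0],[0.01,0.012,0,0,0],[0.01,0.014,0,0,0],[0.01,0.016,0,0,0],[0.01,0.018,0,0,0],[0.01,0.02,0,0,0],[0.01,0.022,0,0,0],[0.01,0.024,0,0,0]]]}}

```text
time_s: 10.62
tool_pos: [0.4988, -0.1004, 0.0052]
tool_rot: [-179.8, -0.0, 95.4]
force: [-0.1, -6.4, -1.5]
grip_width: 0.0173
```

Call:
{"name": "servo_tool", "arguments": {"plan": [[[0.01,0.002,0,0,0],[0.01,0.004,0,0,0],[0.01,0.006,0,0,0],[0.01,0.008,0,0,0],[0.01,0.01,0,0,0]]]}}

```text
time_s: 11.03
tool_pos: [0.4981, -0.0934, 0.0056]
tool_rot: [-179.9, 0.2, 95.3]
force: [-0.2, -5.6, -1.8]
grip_width: 0.0174
```

```bash
python3 -c "
from h import *
chk()"
```

```text
t 11.03 adv 0.1116 lat -0.0007 z 0.0056 yaw 95.33 push 5.58 lat -0.68 vert -1.77 tq [-1.42 -0.01  0.07] w 0.0174
white a: [0.28  0.375] [ 0  0  0  0  0  0  0  0  0  0  0  0  6 12 14 10 11 12 13 11 12 13 11 13
 10 11 13 11 10 13 12 12 10 13 13 12  5  0  0  0  0  0]
```

The sleeves are packed against the stop (279–375 mm). The catches are passing through the bores at about 5.6 N, so I continue.

Call:
{"name": "servo_tool", "arguments": {"plan": [[[0.01,0.004,0,0.0004,0],[0.01,0.008,0,0.0004,0],[0.01,0.012,0,0.0004,0],[0.01,0.016,0,0.0004,0],[0.01,0.02,0,0.0004,0],[0.01,0.024,0,0.0004,0],[0.01,0.028,0,0.0004,0],[0.01,0.032,0,0.0004,0],[0.01,0.036,0,0.0004,0],[0.01,0.04,0,0.0004,0],[0.01,0.043,0,0.0004,0]]]}}

```text
time_s: 12.0
tool_pos: [0.4937, -0.0498, 0.005]
tool_rot: [-179.8, 0.1, 95.3]
force: [0.1, -4.4, -2.2]
grip_width: 0.0171
```

```bash
python3 -c "
from h import *
chk()
d=cap('wrist'); fits(d,0,.062,False)"
```

```text
t 12.00 adv 0.1554 lat -0.0010 z 0.0050 yaw 95.33 push 4.38 lat -0.31 vert -2.18 tq [-1.26 -0.05 -0.02] w 0.0171
white a: [0.225 0.375] [ 0  0  0  0  0  0  0  0  0  0  0  0  6 12 13 12 12 12 13 13 10 11 14 12
 10 14 12 12 11 13 13 11 11 13 14 11  4  0  0  0  0  0]
rod a0.073 b mid 0.0011 range -0.0128 0.0149 ztop 0.0775 1036
rod a0.093 b mid 0.0001 range -0.0192 0.0193 ztop 0.0682 3086
rod a0.107 b mid 0.0001 range -0.0193 0.0193 ztop 0.0681 3271
rod a0.117 b mid -0.0059 range -0.0187 0.0191 ztop 0.0557 624
```

Call:
{"name": "servo_tool", "arguments": {"plan": [[[0.01,0.004,0,0,0],[0.01,0.008,0,0,0],[0.01,0.012,0,0,0],[0.01,0.016,0,0,0],[0.01,0.02,0,0,0],[0.01,0.024,0,0,0],[0.01,0.028,0,0,0],[0.01,0.032,0,0,0],[0.01,0.036,0,0,0],[0.01,0.038,0,0,0],[0.01,0.039,0,0,0],[0.01,0.04,0,0,0]]]}}

```text
time_s: 13.1
tool_pos: [0.4898, -0.0085, 0.0049]
tool_rot: [-179.8, 0.0, 95.4]
force: [0.8, -4.5, -1.6]
grip_width: 0.0173
```

```bash
python3 -c "
from h import *
chk()
d=cap('wrist'); save(d,'w8.png'); fits(d,0,.062,False)"
```

```text
t 13.10 adv 0.1969 lat -0.0011 z 0.0049 yaw 95.37 push 4.57 lat 0.42 vert -1.56 tq [-1.24 -0.09 -0.02] w 0.0173
white a: [0.284 0.376] [ 0  0  0  0  0  0  0  0  0  0  0  0  0  7 14 11 12 11 13  9 12 13 13 12
  8 14 12 13 10 13 12 13  9 14 13 10  5  0  0  0  0  0]
rod a0.074 b mid 0.0001 range -0.0193 0.0193 ztop 0.0774 1510
rod a0.093 b mid 0.0006 range -0.0191 0.0180 ztop 0.0802 3622
rod a0.106 b mid -0.0001 range -0.0193 0.0183 ztop 0.0800 2999
rod a0.116 b mid -0.0187 range -0.0199 -0.0116 ztop 0.0591 43
```

Call:
{"name": "servo_tool", "arguments": {"plan": [[[0.01,0.001,0,0,0],[0.01,0.002,0,0,0],[0.01,0.003,0,0,0],[0.01,0.003,0,0,0]]]}}

```text
time_s: 13.53
tool_pos: [0.4894, -0.0043, 0.0049]
tool_rot: [-179.8, -0.1, 95.4]
force: [0.7, -2.3, -2.2]
grip_width: 0.0178
```

Call:
{"name": "servo_tool", "arguments": {"plan": [[[0.01,0.001,0,0,0],[0.01,0.002,0,0,0],[0.01,0.003,0,0,0],[0.01,0.003,0,0,0]]]}}

```text
time_s: 13.87
tool_pos: [0.4891, -0.0007, 0.0049]
tool_rot: [-179.8, -0.1, 95.4]
force: [-0.4, -2.9, -2.5]
grip_width: 0.0172
```

Call:
{"name": "servo_tool", "arguments": {"plan": [[[0.01,0.001,0,0,0],[0.01,0.0015,0,0,0],[0.01,0.0015,0,0,0]]]}}

```text
time_s: 14.12
tool_pos: [0.489, 0.0002, 0.0049]
tool_rot: [-179.8, -0.1, 95.4]
force: [1.9, -5.8, -2.4]
grip_width: 0.0173
```

```bash
python3 - <<'E'
from h import *
chk()
d=cap('wrist'); save(d,'w9.png'); w=cloud(d)
o=readout.get_obs(); y=np.radians(o['tool_rot'][2]); ax=np.array([np.cos(y),np.sin(y)]); n=np.array([np.sin(y),-np.cos(y)])
q=w[...,:2]-o['tool_pos'][:2]; a=q@ax; b=q@n; z=w[...,2]
print([ (v,round(float(a[v,325]),4),round(float(z[v,325]),3)) for v in range(60,130,3)])
im=d['image'][20:230,200:450,::-1]; cv2.imwrite('pics/w9c.png',cv2.resize(im,None,fx=3,fy=3,interpolation=cv2.INTER_CUBIC)[:600])
E
```

```text
t 14.12 adv 0.2056 lat -0.0011 z 0.0049 yaw 95.40 push 5.94 lat 1.37 vert -2.38 tq [-1.35 -0.19 -0.03] w 0.0173
white a: [0.297 0.375] [ 0  0  0  0  0  0  0  0  0  0  0  0  0  0  0  0  4 11 14 10 12 12 13 12
  9 14 13 13 11 12 12 13 11 12 11 12  4  0  0  0  0  0]
[(60, 0.0898, 0.079), (63, 0.0886, 0.08), (66, 0.0874, 0.081), (69, 0.0862, 0.082), (72, 0.0852, 0.081), (75, 0.0841, 0.081), (78, 0.0831, 0.08), (81, 0.082, 0.08), (84, 0.0809, 0.08), (87, 0.0796, 0.082), (90, 0.0786, 0.08), (93, 0.0774, 0.081), (96, 0.0765, 0.078), (99, 0.0753, 0.078), (102, 0.0742, 0.077), (105, 0.073, 0.077), (108, 0.0718, 0.079), (111, 0.0706, 0.078), (114, 0.0694, 0.072), (117, 0.0681, 0.069), (120, 0.0669, 0.073), (123, 0.0656, 0.072), (126, 0.0642, 0.068), (129, 0.063, 0.071)]
```

View pics/w9c.png

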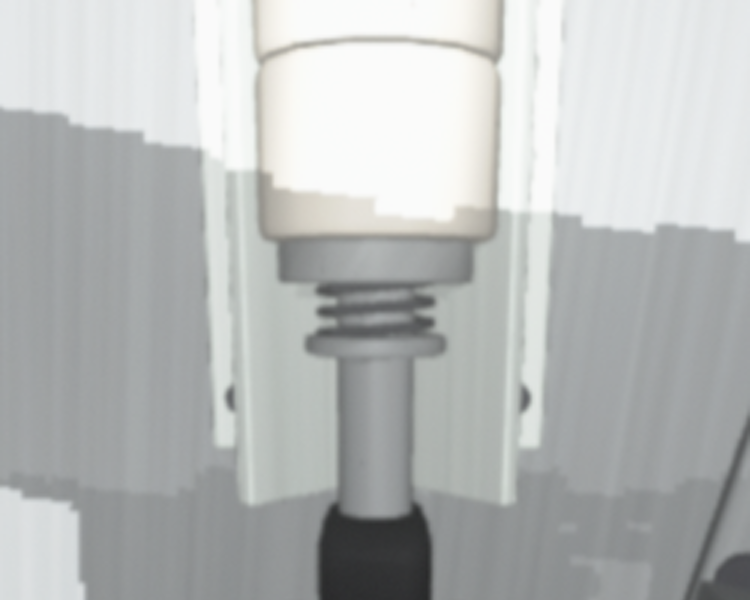

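The collar is just touching sleeve a, and the spring is not yet compressed. From here I push in small steps by feel.

Call:
{"name": "servo_tool", "arguments": {"plan": [[[0.01,0.001,0,0,0],[0.01,0.0018,0,0,0],[0.01,0.002,0,0,0]]]}}

```text
time_s: 14.47
tool_pos: [0.489, 0.0002, 0.0049]
tool_rot: [-179.8, 0.1, 95.4]
force: [0.5, -8.0, -1.7]
grip_width: 0.0176
```

Call:
{"name": "servo_tool", "arguments": {"plan": [[[0.01,0.001,0,0,0],[0.01,0.0018,0,0,0],[0.01,0.002,0,0,0]]]}}

```text
time_s: 14.72
tool_pos: [0.4889, 0.0001, 0.005]
tool_rot: [-179.8, 0.2, 95.3]
force: [0.9, -9.3, -1.5]
grip_width: 0.0174
```

Call:
{"name": "servo_tool", "arguments": {"plan": [[[0.01,0.001,0,0,0],[0.01,0.002,0,0,0],[0.01,0.003,0,0,0]]]}}

```text
time_s: 14.97
tool_pos: [0.4889, -0.0, 0.0051]
tool_rot: [-179.8, 0.4, 95.2]
force: [1.1, -12.8, -0.5]
grip_width: 0.0178
```

Call:
{"name": "servo_tool", "arguments": {"plan": [[[0.01,0.001,0,0,0],[0.01,0.002,0,0,0],[0.01,0.003,0,0,0]]]}}

```text
time_s: 15.22
tool_pos: [0.4889, -0.0006, 0.0052]
tool_rot: [-179.8, 0.7, 95.2]
force: [1.1, -13.1, -0.3]
grip_width: 0.0173
```

Call:
{"name": "servo_tool", "arguments": {"plan": [[[0.01,0.0015,0,0,0],[0.01,0.003,0,0,0],[0.01,0.004,0,0,0]]]}}

```text
time_s: 15.47
tool_pos: [0.4889, -0.0004, 0.0055]
tool_rot: [-179.8, 0.9, 95.1]
force: [1.0, -12.4, 0.6]
grip_width: 0.0176
```

```bash
cat >> h.py <<'E'
def collar():
    d=cap('wrist'); w=cloud(d)
    o=readout.get_obs(); y=np.radians(o['tool_rot'][2]); ax=np.array([np.cos(y),np.sin(y)]); n=np.array([np.sin(y),-np.cos(y)])
    q=w[...,:2]-o['tool_pos'][:2]; a=q@ax; z=w[...,2]; g=cv2.cvtColor(d['image'],cv2.COLOR_RGB2GRAY).astype(int)
    print('col325 gray',[(v,int(g[v,325])) for v in range(80,210,2)])
    v=np.arange(60,200); A=a[v,325]; Z=z[v,325]
    print('collar(z>.074) a from %.4f'%A[(Z>.074)].min(),'handle edge a %.4f'%np.nanmedian(a[186:196,325]))
    return d
E
python3 - <<'E'
from h import *
chk(None); d=collar(); save(d,'w10.png')
E
```

```text
t 15.47 adv 0.2050 lat -0.0013 z 0.0055 yaw 95.07 push 12.46 lat -0.14 vert 0.65 tq [-2.78 -0.1   0.08] w 0.0176
col325 gray [(80, 227), (82, 227), (84, 227), (86, 226), (88, 226), (90, 226), (92, 225), (94, 225), (96, 222), (98, 213), (100, 158), (102, 173), (104, 179), (106, 179), (108, 178), (110, 177), (112, 175), (114, 161), (116, 115), (118, 162), (120, 151), (122, 99), (124, 113), (126, 167), (128, 139), (130, 95), (132, 110), (134, 162), (136, 172), (138, 165), (140, 161), (142, 169), (144, 167), (146, 168), (148, 168), (150, 168), (152, 168), (154, 167), (156, 167), (158, 167), (160, 167), (162, 166), (164, 167), (166, 167), (168, 167), (170, 166), (172, 166), (174, 166), (176, 165), (178, 165), (180, 165), (182, 164), (184, 164), (186, 164), (188, 163), (190, 163), (192, 140), (194, 64), (196, 49), (198, 51), (200, 52), (202, 53), (204, 53), (206, 52), (208, 52)]
collar(z>.074) a from 0.0329 handle edge a 0.0355
```

```bash
python3 - <<'E'
from h import *
a=cv2.imread('pics/w9.png'); b=cv2.imread('pics/w10.png')
ga=a[...,1].astype(int); gb=b[...,1].astype(int)
print([(v,ga[v,325]) for v in range(94,142,2)]); print([(v,ga[v,325]) for v in range(180,200,2)])
c=np.hstack([a[60:225,260:390],b[60:225,260:390]]); cv2.imwrite('pics/cmp.png',cv2.resize(c,None,fx=3,fy=3,interpolation=cv2.INTER_CUBIC))
chk()
E
```

```text
[(94, np.int64(223)), (96, np.int64(216)), (98, np.int64(163)), (100, np.int64(169)), (102, np.int64(181)), (104, np.int64(181)), (106, np.int64(180)), (108, np.int64(179)), (110, np.int64(177)), (112, np.int64(168)), (114, np.int64(121)), (116, np.int64(111)), (118, np.int64(159)), (120, np.int64(136)), (122, np.int64(98)), (124, np.int64(138)), (126, np.int64(167)), (128, np.int64(122)), (130, np.int64(95)), (132, np.int64(118)), (134, np.int64(169)), (136, np.int64(171)), (138, np.int64(158)), (140, np.int64(159))]
[(180, np.int64(164)), (182, np.int64(163)), (184, np.int64(163)), (186, np.int64(163)), (188, np.int64(163)), (190, np.int64(161)), (192, np.int64(121)), (194, np.int64(51)), (196, np.int64(50)), (198, np.int64(50))]
t 15.52 adv 0.2053 lat -0.0013 z 0.0054 yaw 95.07 push 11.41 lat -1.00 vert 0.11 tq [-2.38 -0.01  0.08] w 0.0175
white a: [0.307 0.375] [ 0  0  0  0  0  0  0  0  0  0  0  0  0  0  0  0  0  0  0  8  9 13 13 11
  9 13 12 12 11 14 13 10 12 13 13  9  6  0  0  0  0  0]
```

View pics/cmp.png

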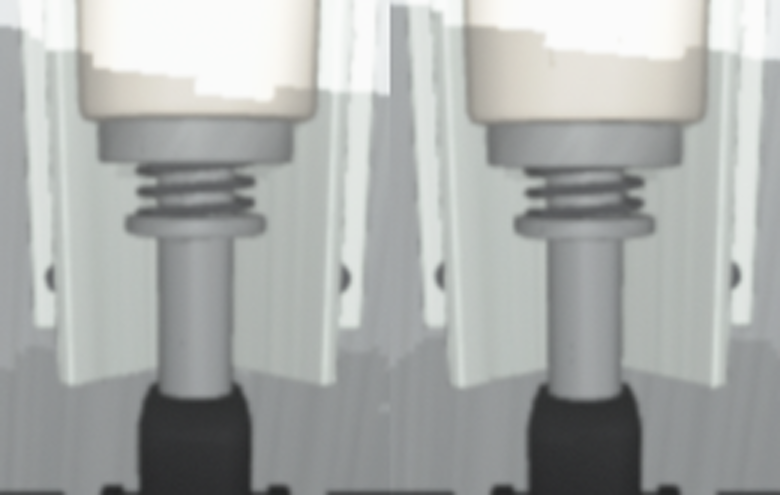

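Push is 12.5 N and the collar has only just begun to yield. That fits catch friction plus the 9 N spring preload. I'll use a longer single ramp so the tilt doesn't build up across calls.

Call:
{"name": "servo_tool", "arguments": {"plan": [[[0.01,0.002,0,0,0],[0.01,0.0035,0,0,0],[0.01,0.0045,0,0,0],[0.01,0.0052,0,0,0],[0.01,0.0056,0,0,0],[0.01,0.006,0,0,0]]]}}

```text
time_s: 16.07
tool_pos: [0.4885, 0.0011, 0.0057]
tool_rot: [-179.8, 1.2, 94.9]
force: [1.6, -14.3, 0.5]
grip_width: 0.0172
```

```bash
python3 -c "
from h import *
chk(None); print(readout.get_obs()['tool_rot'])"
```

```text
t 16.07 adv 0.2066 lat -0.0014 z 0.0057 yaw 94.94 push 14.40 lat 0.28 vert 0.47 tq [-3.06 -0.08  0.09] w 0.0172
[-179.83452765    1.18508999   94.93990265]
```

Call:
{"name": "servo_tool", "arguments": {"plan": [[[0.01,0.003,0,0,0],[0.01,0.005,0,0,0],[0.01,0.006,0,0,0],[0.01,0.0067,0,0,0],[0.01,0.0074,0,0,0],[0.01,0.008,0,0,0],[0.01,0.0085,0,0,0]]]}}

```text
time_s: 16.65
tool_pos: [0.488, 0.0057, 0.0058]
tool_rot: [-179.8, 1.4, 94.8]
force: [0.6, -12.0, 1.3]
grip_width: 0.0172
```

```bash
python3 - <<'E'
from h import *
chk(None); print(readout.get_obs()['tool_rot'])
d=cap('wrist'); save(d,'w11.png'); g=d['image'][...,1].astype(int)
print([(v,int(g[v,325])) for v in list(range(94,142,2))+list(range(186,200,2))])
E
```

```text
t 16.65 adv 0.2112 lat -0.0015 z 0.0058 yaw 94.84 push 11.97 lat -0.49 vert 1.34 tq [-2.62 -0.05  0.13] w 0.0172
[-179.82678845    1.42547904   94.83984082]
[(94, 226), (96, 225), (98, 225), (100, 224), (102, 224), (104, 224), (106, 224), (108, 223), (110, 223), (112, 223), (114, 221), (116, 200), (118, 160), (120, 176), (122, 177), (124, 176), (126, 175), (128, 173), (130, 168), (132, 131), (134, 157), (136, 175), (138, 167), (140, 161), (186, 165), (188, 165), (190, 164), (192, 152), (194, 70), (196, 51), (198, 52)]
```

The collar has gone back about 6–7 mm and the push dropped from 14.4 to 12 N, so the catches have probably snapped. I stop pushing, unload, and check that the collar stays compressed.

Call:
{"name": "servo_tool", "arguments": {"plan": [[[0.01,-0.001,0,0,0],[0.01,-0.0025,0,0,0],[0.01,-0.0035,0,0,0],[0.01,-0.0035,0,0,0]]]}}

```text
time_s: 17.03
tool_pos: [0.4883, 0.0029, 0.006]
tool_rot: [-179.8, 1.4, 94.9]
force: [0.1, -4.2, -0.1]
grip_width: 0.0176
```

```bash
python3 - <<'E'
from h import *
chk(); print(readout.get_obs()['tool_rot'])
d=cap('wrist'); save(d,'w12.png'); g=d['image'][...,1].astype(int)
print([(v,int(g[v,325])) for v in list(range(94,142,2))+list(range(186,200,2))])
E
```

```text
t 17.03 adv 0.2084 lat -0.0016 z 0.0060 yaw 94.87 push 4.17 lat -0.27 vert -0.13 tq [-0.64  0.1   0.12] w 0.0176
white a: [0.319 0.375] [ 0  0  0  0  0  0  0  0  0  0  0  0  0  0  0  0  0  0  0  0  0  0 11 11
 11 12 12 12 14 11 11 10 12 13 14 10  5  0  0  0  0  0]
[-179.83075293    1.39272968   94.87747562]
[(94, 226), (96, 225), (98, 225), (100, 224), (102, 223), (104, 224), (106, 222), (108, 215), (110, 165), (112, 173), (114, 178), (116, 179), (118, 177), (120, 175), (122, 174), (124, 159), (126, 163), (128, 135), (130, 96), (132, 112), (134, 167), (136, 173), (138, 166), (140, 161), (186, 165), (188, 165), (190, 164), (192, 130), (194, 58), (196, 50), (198, 52)]
```

Call:
{"name": "servo_tool", "arguments": {"plan": [[[0.01,-0.001,0,0,0],[0.01,-0.002,0,0,0],[0.01,-0.003,0,0,0],[0.01,-0.004,0,0,0],[0.01,-0.005,0,0,0],[0.01,-0.005,0,0,0]]]}}

```text
time_s: 17.63
tool_pos: [0.4888, -0.0016, 0.0061]
tool_rot: [-179.8, 1.4, 94.9]
force: [-1.3, 2.2, -0.6]
grip_width: 0.0175
```

```bash
python3 - <<'E'
from h import *
d0,a,b,z=chk(); print(readout.get_obs()['tool_rot'])
d=cap('wrist'); save(d,'w13.png'); g=d['image'][...,1].astype(int)
print([(v,int(g[v,325])) for v in list(range(94,142,2))+list(range(186,200,2))])
c=d0['image'][200:255,215:330,::-1]; cv2.imwrite('pics/t13.png',cv2.resize(c,None,fx=6,fy=6,interpolation=cv2.INTER_CUBIC))
m=(abs(b)<.011)&(a>.36)&(z>.04)&(z<.08)&(a<.42); print(sorted(zip(a[m].round(3).tolist(),b[m].round(3).tolist(),z[m].round(3).tolist()))[::2])
E
```

```text
t 17.63 adv 0.2039 lat -0.0015 z 0.0061 yaw 94.90 push -2.33 lat -1.04 vert -0.60 tq [0.65 0.17 0.11] w 0.0175
white a: [0.312 0.372] [ 0  0  0  0  0  0  0  0  0  0  0  0  0  0  0  0  0  0  0  0  9 11 13 13
 10 14 12 11 11 13 12 12 11 13 13  4  0  0  0  0  0  0]
[-179.83154754    1.36773204   94.89810158]
[(94, 226), (96, 225), (98, 225), (100, 225), (102, 224), (104, 224), (106, 216), (108, 192), (110, 164), (112, 178), (114, 179), (116, 178), (118, 176), (120, 175), (122, 169), (124, 156), (126, 168), (128, 124), (130, 94), (132, 111), (134, 169), (136, 174), (138, 165), (140, 151), (186, 165), (188, 165), (190, 164), (192, 130), (194, 57), (196, 50), (198, 52)]
[(0.36, 0.007, 0.076), (0.361, -0.007, 0.078), (0.361, -0.0, 0.077), (0.362, 0.002, 0.078), (0.362, 0.007, 0.078), (0.363, -0.007, 0.078), (0.363, 0.0, 0.079), (0.364, 0.007, 0.078), (0.365, -0.004, 0.08), (0.365, 0.0, 0.077), (0.366, -0.011, 0.076), (0.366, -0.006, 0.076), (0.367, -0.002, 0.08), (0.367, 0.003, 0.078), (0.367, 0.007, 0.077), (0.368, -0.009, 0.079), (0.369, -0.011, 0.075), (0.37, -0.008, 0.078), (0.37, -0.00
[... 991 characters left out ...]
.001, 0.066), (0.396, 0.006, 0.06), (0.397, -0.006, 0.042), (0.398, -0.001, 0.067), (0.398, 0.011, 0.049), (0.399, -0.008, 0.045), (0.399, -0.005, 0.062), (0.399, 0.002, 0.062), (0.4, -0.001, 0.065), (0.4, 0.009, 0.044), (0.401, -0.008, 0.045), (0.401, -0.003, 0.064), (0.401, 0.006, 0.06), (0.402, 0.009, 0.044), (0.403, -0.008, 0.046), (0.403, -0.0, 0.065), (0.403, 0.004, 0.064), (0.404, 0.009, 0.045), (0.405, -0.0, 0.066), (0.405, 0.005, 0.063), (0.406, -0.005, 0.061), (0.406, 0.0, 0.069), (0.407, 0.002, 0.065), (0.408, -0.002, 0.063), (0.409, -0.004, 0.06), (0.41, 0.0, 0.064), (0.411, 0.003, 0.059), (0.413, -0.002, 0.062), (0.415, -0.001, 0.063), (0.415, 0.003, 0.06), (0.418, 0.001, 0.06)]
```

View pics/t13.png

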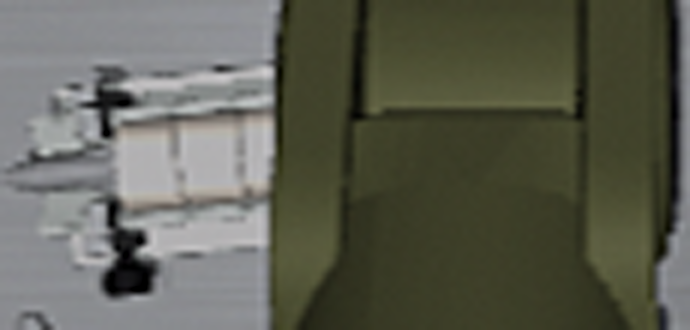

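The sleeves came 3 mm off the stop with the rod (far face 375 to 372 mm) while the collar stayed compressed by about 4–5 mm. The top view shows the nose and catches beyond the last sleeve at (110,165), so the string is latched. I'll lift it.

Call:
{"name": "servo_tool", "arguments": {"plan": [[[0.01,0,0,-0.002,0],[0.01,0,0,-0.005,0],[0.01,0,0,-0.01,0],[0.01,0,0,-0.016,0],[0.01,0,0,-0.024,0],[0.01,0,0,-0.034,0],[0.01,0,0,-0.045,0],[0.01,0,0,-0.056,0],[0.01,0,0,-0.066,0],[0.01,0,0,-0.074,0],[0.01,0,0,-0.078,0],[0.01,0,0,-0.078,0]]]}}

```text
time_s: 18.73
tool_pos: [0.4897, 0.0004, 0.0853]
tool_rot: [-180.0, 1.3, 94.9]
force: [0.6, 0.7, -3.2]
grip_width: 0.0174
```

```bash
cat >> h.py <<'E'
def rodside(cams=('top','side')):
  "rod/sleeve line in current tool axes: along a, lateral b, world z"
  o=readout.get_obs(); y=np.radians(o['tool_rot'][2]); ax=np.array([np.cos(y),np.sin(y)]); n=np.array([np.sin(y),-np.cos(y)]); zc=o['tool_pos'][2]+.058
  for c in cams:
    d=cap(c); w=cloud(d); q=w[...,:2]-o['tool_pos'][:2]; a=q@ax; b=q@n; z=w[...,2]
    for a0 in np.arange(.035,.225,.012):
      m=(a>a0)&(a<a0+.012)&(abs(b)<.02)&(abs(z-zc)<.03)
      if m.sum()>4: print(c,'a%.3f'%np.median(a[m]),'b %.4f [%.3f %.3f]'%(np.median(b[m]),b[m].min(),b[m].max()),'ztop-axis %.4f'%(np.percentile(z[m],95)-zc),m.sum())
E
python3 - <<'E'
from h import *
go([.5863,-.0457,.08],81.68); rodside()
E
```

```text
t 18.73 pos [4.897e-01 4.000e-04 8.530e-02] rot [-179.96    1.34   94.9 ] F [ 0.56  0.7  -3.17] w 0.0174
SHIFT [-0.054   0.0923  0.0065] turn 0.2307
top a0.118 b 0.0018 [-0.013 0.017] ztop-axis 0.0143 18
top a0.125 b 0.0001 [-0.017 0.018] ztop-axis 0.0136 94
top a0.137 b -0.0001 [-0.017 0.018] ztop-axis 0.0129 92
top a0.149 b 0.0007 [-0.017 0.018] ztop-axis 0.0127 100
top a0.161 b -0.0003 [-0.017 0.017] ztop-axis 0.0126 91
top a0.174 b 0.0009 [-0.012 0.015] ztop-axis 0.0098 41
top a0.185 b 0.0002 [-0.005 0.008] ztop-axis -0.0012 32
top a0.198 b 0.0010 [-0.005 0.006] ztop-axis -0.0018 30
top a0.208 b 0.0005 [-0.003 0.004] ztop-axis -0.0032 18
side a0.150 b -0.0157 [-0.020 -0.010] ztop-axis 0.0098 14
side a0.162 b -0.0145 [-0.020 -0.004] ztop-axis 0.0132 21
side a0.169 b -0.0150 [-0.019 -0.006] ztop-axis 0.0120 9
side a0.198 b -0.0036 [-0.007 0.001] ztop-axis -0.0019 11
side a0.209 b -0.0053 [-0.007 -0.002] ztop-axis -0.0009 7
```

The string is on the rod, nose-down about 2°. Next I carry it above its frame place.

Call:
{"name": "servo_tool", "arguments": {"plan": [[[0.01,-0.004,0.008,0,0.02],[0.01,-0.011,0.02,0,0.05],[0.01,-0.02,0.035,0,0.09],[0.01,-0.03,0.052,0,0.13],[0.01,-0.04,0.068,0,0.17],[0.01,-0.048,0.082,0,0.2],[0.01,-0.052,0.089,0,0.22],[0.01,-0.054,0.0923,0,0.23],[0.01,-0.054,0.0923,0,0.23],[0.01,-0.054,0.0923,0,0.23],[0.01,-0.054,0.0923,0,0.23]]]}}

```text
time_s: 19.75
tool_pos: [0.5842, -0.045, 0.0846]
tool_rot: [179.9, 1.3, 81.8]
force: [-0.3, -0.3, -3.3]
grip_width: 0.0176
```

```bash
python3 - <<'E'
from h import *
go([.5863,-.0457,.007],81.68); rodside()
d=cap('wrist'); fits(d,0,.14,False)
E
```

```text
t 19.75 pos [ 0.5842 -0.045   0.0846] rot [179.94   1.35  81.77] F [-0.27 -0.35 -3.32] w 0.0176
SHIFT [0.0014 0.0021 0.0776] turn 0.0016
top a0.094 b -0.0020 [-0.016 0.019] ztop-axis 0.0130 20
top a0.101 b -0.0020 [-0.017 0.017] ztop-axis 0.0144 94
top a0.113 b -0.0008 [-0.017 0.019] ztop-axis 0.0137 92
top a0.125 b -0.0019 [-0.017 0.019] ztop-axis 0.0130 95
top a0.137 b -0.0002 [-0.017 0.018] ztop-axis 0.0133 89
top a0.149 b -0.0019 [-0.017 0.018] ztop-axis 0.0125 95
top a0.161 b -0.0015 [-0.017 0.018] ztop-axis 0.0123 94
top a0.174 b -0.0001 [-0.012 0.011] ztop-axis 0.0093 38
top a0.185 b 0.0006 [-0.006 0.008] ztop-axis -0.0012 33
top a0.196 b -0.0003 [-0.005 0.006] ztop-axis -0.0002 31
top a0.208 b 0.0011 [-0.004 0.005] ztop-axis -0.0018 19
rod a0.074 b mid 0.0009 range -0.0149 0.0169 ztop 0.1572 1426
rod a0.093 b mid 0.0009 range -0.0157 0.0175 ztop 0.1574 3281
rod a0.107 b mid 0.0009 range -0.0159 0.0176 ztop 0.1571 3279
rod a0.116 b mid -0.0142 range -0.0168 0.0186 ztop 0.1472 25
```

Call:
{"name": "servo_tool", "arguments": {"plan": [[[0.01,0,0.002,0.005,0.002],[0.01,0.0003,0.002,0.013,0.002],[0.01,0.0005,0.002,0.023,0.002],[0.01,0.0008,0.002,0.033,0.002],[0.01,0.001,0.002,0.042,0.002],[0.01,0.001,0.002,0.049,0.002],[0.01,0.0012,0.002,0.053,0.002],[0.01,0.0012,0.002,0.054,0.002],[0.01,0.0012,0.002,0.054,0.002]]]}}

```text
time_s: 20.65
tool_pos: [0.5866, -0.0455, 0.0306]
tool_rot: [179.9, 1.4, 81.6]
force: [0.5, 0.4, -2.4]
grip_width: 0.0177
```

```bash
python3 - <<'E'
from h import *
go([.5863,-.0457,.0116],81.68); rodside(('top',))
E
```

```text
t 20.65 pos [ 0.5866 -0.0455  0.0306] rot [179.91   1.35  81.64] F [ 0.49  0.41 -2.44] w 0.0177
SHIFT [ 0.0002 -0.0003  0.019 ] turn -0.0006
top a0.093 b -0.0047 [-0.017 0.017] ztop-axis 0.0148 27
top a0.101 b -0.0009 [-0.016 0.018] ztop-axis 0.0143 80
top a0.113 b -0.0006 [-0.017 0.018] ztop-axis 0.0145 82
top a0.125 b -0.0017 [-0.017 0.018] ztop-axis 0.0137 84
top a0.137 b -0.0020 [-0.017 0.017] ztop-axis 0.0138 81
top a0.149 b -0.0011 [-0.017 0.018] ztop-axis 0.0138 83
top a0.161 b -0.0013 [-0.017 0.019] ztop-axis 0.0132 82
top a0.173 b -0.0002 [-0.014 0.011] ztop-axis 0.0100 33
top a0.184 b 0.0006 [-0.005 0.007] ztop-axis -0.0005 29
top a0.197 b 0.0000 [-0.019 0.019] ztop-axis -0.0016 57
top a0.208 b 0.0007 [-0.003 0.003] ztop-axis -0.0030 16
```

Call:
{"name": "servo_tool", "arguments": {"plan": [[[0.01,0,0,0.004,0],[0.01,0,0,0.008,0],[0.01,0,0,0.012,0],[0.01,0,0,0.015,0],[0.01,0,0,0.017,0],[0.01,0,0,0.019,0],[0.01,0,0,0.02,0]]]}}

```text
time_s: 21.28
tool_pos: [0.5869, -0.046, 0.0108]
tool_rot: [179.9, 1.3, 81.6]
force: [0.3, -0.5, -2.9]
grip_width: 0.0177
```

Call:
{"name": "servo_tool", "arguments": {"plan": [[[0.01,0,0,0.001,0],[0.01,0,0,0.002,0],[0.01,0,0,0.003,0],[0.01,0,0,0.003,0]]]}}

```text
time_s: 21.62
tool_pos: [0.5871, -0.0461, 0.008]
tool_rot: [179.9, 1.3, 81.6]
force: [0.0, -1.0, -2.1]
grip_width: 0.0176
```

Call:
{"name": "servo_tool", "arguments": {"plan": [[[0.01,0,0,0.001,0],[0.01,0,0,0.002,0],[0.01,0,0,0.003,0],[0.01,0,0,0.003,0]]]}}

```text
time_s: 21.95
tool_pos: [0.5873, -0.0462, 0.0052]
tool_rot: [179.8, 1.3, 81.6]
force: [-0.4, 0.1, 0.0]
grip_width: 0.0174
```

```bash
python3 - <<'E'
from h import *
go([.5869,-.046,.0045],81.68); rodside(('top',))
E
```

```text
t 21.95 pos [ 0.5873 -0.0462  0.0052] rot [179.83   1.3   81.61] F [-0.39  0.09  0.03] w 0.0174
SHIFT [ 0.0001 -0.0005  0.0007] turn -0.0012
top a0.092 b -0.0023 [-0.017 0.015] ztop-axis 0.0175 32
top a0.101 b -0.0016 [-0.017 0.018] ztop-axis 0.0181 79
top a0.113 b -0.0013 [-0.017 0.018] ztop-axis 0.0173 77
top a0.125 b -0.0016 [-0.017 0.017] ztop-axis 0.0181 79
top a0.136 b -0.0017 [-0.018 0.018] ztop-axis 0.0174 75
top a0.149 b -0.0013 [-0.017 0.018] ztop-axis 0.0179 82
top a0.161 b -0.0025 [-0.017 0.016] ztop-axis 0.0175 78
top a0.174 b -0.0008 [-0.012 0.008] ztop-axis 0.0122 32
top a0.184 b 0.0001 [-0.007 0.007] ztop-axis 0.0059 29
top a0.196 b -0.0011 [-0.020 0.019] ztop-axis 0.0059 89
top a0.208 b 0.0001 [-0.004 0.003] ztop-axis 0.0037 15
```

The rod is level and its weight is carried by the frame (vertical force 0). I'll open the jaws and retreat upwards.

Call:
{"name": "servo_tool", "arguments": {"plan": [[[0.018,0,0,0.0005,0],[0.02,0,0,0.0005,0],[0.024,0,0,0.0005,0],[0.03,0,0,0.0005,0],[0.036,0,0,0.0005,0],[0.036,0,0,0.0005,0],[0.036,0,0,0.0005,0]]]}}

```text
time_s: 22.58
tool_pos: [0.5875, -0.0461, 0.0048]
tool_rot: [179.8, 1.3, 81.6]
force: [-0.2, 0.8, 0.2]
grip_width: 0.0343
```

Call:
{"name": "servo_tool", "arguments": {"plan": [[[0.036,0,0,-0.004,0],[0.036,0,0,-0.012,0],[0.036,0,0,-0.025,0],[0.036,0,0,-0.045,0],[0.036,0,0,-0.07,0],[0.036,0,0,-0.1,0],[0.036,0,0,-0.13,0],[0.036,0,0,-0.15,0],[0.036,0,0,-0.15,0]]]}}

```text
time_s: 23.33
tool_pos: [0.5911, -0.0431, 0.1615]
tool_rot: [179.2, 1.1, 81.6]
force: [0.9, -0.2, 1.2]
grip_width: 0.0362
```

```bash
python3 - <<'E'
from h import *
from scipy.optimize import least_squares
d=cap('wrist'); save(d,'w20.png'); w=cloud(d); z=w[...,2]; im=d['image'].astype(int)
ax=np.array([np.cos(np.radians(81.65)),np.sin(np.radians(81.65))]); n=np.array([ax[1],-ax[0]])
q=w[...,:2]-[.5877,-.039]; a=q@ax; b=q@n
for nm,b0 in (('mine',0),('full',.07)):
  for a0,a1 in ((-.035,.033),(.06,.072),(.075,.09),(.1,.12),(.13,.15),(.15,.162),(.172,.185)):
    m=(a>a0)&(a<a1)&(abs(b-b0)<.022)&(z>.055)&(z<.09)
    if m.sum()>5: print(nm,a0,'a %.4f %.4f'%(a[m].min(),a[m].max()),'b med %.4f [%.4f %.4f]'%(np.median(b[m])-b0,b[m].min()-b0,b[m].max()-b0),'ztop %.4f'%np.percentile(z[m],95),m.sum())
print(readout.get_obs()['time_s'],readout.get_obs()['tool_pos'])
t=cap('top'); c=t['image'][110:270,200:360,::-1]; cv2.imwrite('pics/t20.png',cv2.resize(c,None,fx=3.7,fy=3.7,interpolation=cv2.INTER_CUBIC))
E
```

```text
mine -0.035 a -0.0303 0.0328 b med 0.0006 [-0.0089 0.0097] ztop 0.0751 1131
mine 0.06 a 0.0600 0.0719 b med 0.0010 [-0.0161 0.0190] ztop 0.0798 478
mine 0.075 a 0.0752 0.0900 b med 0.0011 [-0.0168 0.0189] ztop 0.0801 677
mine 0.1 a 0.1000 0.1200 b med 0.0012 [-0.0170 0.0186] ztop 0.0808 977
mine 0.13 a 0.1300 0.1500 b med 0.0006 [-0.0172 0.0181] ztop 0.0811 1084
mine 0.15 a 0.1500 0.1584 b med 0.0007 [-0.0168 0.0178] ztop 0.0815 304
full -0.035 a -0.0298 0.0328 b med -0.0016 [-0.0090 0.0097] ztop 0.0751 1258
full 0.06 a 0.0600 0.0718 b med -0.0028 [-0.0170 0.0159] ztop 0.0786 483
full 0.075 a 0.0752 0.0900 b med -0.0029 [-0.0173 0.0186] ztop 0.0789 673
full 0.1 a 0.1001 0.1200 b med -0.0026 [-0.0173 0.0183] ztop 0.0787 961
full 0.13 a 0.1300 0.1500 b med -0.0027 [-0.0169 0.0187] ztop 0.0788 1060
full 0.15 a 0.1500 0.1592 b med -0.0038 [-0.0170 0.0180] ztop 0.0788 361
23.3833 [ 0.58974179 -0.04290646  0.15893085]
```

View pics/w20.png

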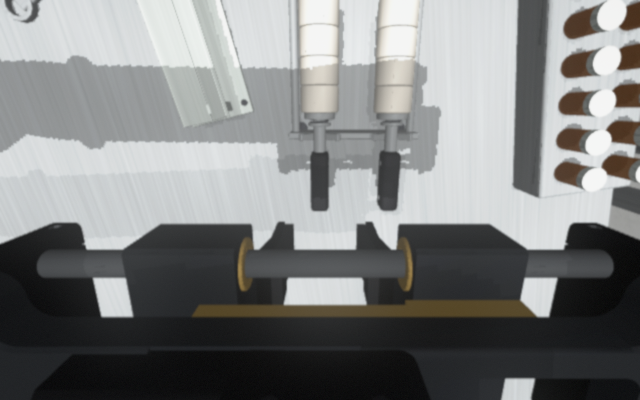

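The wrist view shows both rods hanging alike, each with four sleeves: mine at (320,55–210), the full rod at (398,55–210). The trough is empty. My sleeves read 1–3 mm higher towards the nose, so I'll compare the nose heights of both rods in the top camera before handing in.

```bash
python3 - <<'E'
from h import *
ax=np.array([np.cos(np.radians(81.65)),np.sin(np.radians(81.65))]); n=np.array([ax[1],-ax[0]])
def f(w,tag):
  z=w[...,2]; q=w[...,:2]-[.5877,-.039]; a=q@ax; b=q@n
  for nm,b0 in (('mine',0),('full',.07)):
    for a0,a1 in ((.045,.056),(.162,.178),(.179,.188),(.2,.21)):
      m=(a>a0)&(a<a1)&(abs(b-b0)<.007)&(z>.05)&(z<.09)
      if m.sum()>3: print(tag,nm,a0,'b %.4f'%(np.median(b[m])-b0),'z90 %.4f med %.4f'%(np.percentile(z[m],90),np.median(z[m])),m.sum())
    m=(a>.1)&(a<.24)&(abs(b-b0)<.007)&(z>.05)&(z<.09); print(tag,nm,'tip a %.4f'%(a[m].max() if m.any() else 0))
d=cap('top'); f(np.load('pics/top0.npz')['w'],'before'); f(cloud(d),'now'); f(cloud(cap('side')),'side')
o=readout.get_obs(); print(o['force'],o['joint_velocities'].round(2))
E
```

```text
before mine 0.045 b 0.0001 z90 0.0708 med 0.0672 25
before mine 0.162 b -0.0006 z90 0.0682 med 0.0658 39
before mine 0.179 b 0.0004 z90 0.0690 med 0.0654 20
before mine 0.2 b 0.0010 z90 0.0660 med 0.0640 9
before mine tip a 0.2065
before full 0.045 b -0.0006 z90 0.0714 med 0.0670 26
before full 0.162 b -0.0008 z90 0.0680 med 0.0654 43
before full 0.179 b -0.0002 z90 0.0691 med 0.0656 21
before full 0.2 b 0.0004 z90 0.0644 med 0.0636 8
before full tip a 0.2066
now mine 0.162 b 0.0000 z90 0.0684 med 0.0657 39
now mine 0.179 b 0.0009 z90 0.0685 med 0.0659 17
now mine 0.2 b 0.0011 z90 0.0655 med 0.0626 9
now mine tip a 0.2067
now full 0.162 b -0.0007 z90 0.0689 med 0.0655 39
now full 0.179 b 0.0001 z90 0.0671 med 0.0659 21
now full 0.2 b 0.0003 z90 0.0659 med 0.0642 8
now full tip a 0.2066
side mine 0.045 b 0.0001 z90 0.0722 med 0.0666 15
side mine 0.179 b -0.0042 z90 0.0696 med 0.0672 7
side mine tip a 0.2071
side full 0.045 b -0.0016 z90 0.0699 med 0.0669 15
side full 0.179 b -0.0048 z90 0.0696 med 0.0690 8
side full tip a 0.2104
[-0.76735277 -0.66025501  0.33413443] [ 0.05  0.88 -0.15  0.82 -0.04 -0.14  0.04]
```

The rod sits level in its starting place within about 1 mm, and the full rod hasn't moved. Handing in.

```bash
python3 -c "
from h import *
print(env.sign_off())"
```

```text
the job is handed in; nothing more can be done
None
```

The empty rod now carries all four sleeves and hangs back in its place in the autoclave frame. I handed the job in after about 24 s of robot time; no verdict came back.

**What I did:** I pushed the rod through the sleeves against the stop. The highest push I read was 14.4 N, at the end of a move; I don't see the force between readings. The collar gave way, the push dropped to 12 N, and I stopped there. When I drew the rod back, the sleeves came off the stop with it and the collar stayed compressed about 4–5 mm, so the catches had snapped out. I then lifted the string out and hung it back.

**Last checks:**
- **Position:** the tip, shaft and nose are within about 1 mm of where they were at the start, and the rod is level.
- **Sleeves:** all four are packed on the rod, ending within 1 mm of those on the full rod. The trough is empty.
- **Full rod:** it has not moved.
- **Gripper:** it is open, about 85 mm above the handles and touching nothing.

**What disagreed:**
- **Gripper tips:** they are really about 38 mm higher than the reported tool position, so my first grasp closed above the handle without touching anything. I measured the offset with the cameras and corrected for it.
- **Tool tilt:** the tool tilted about 1.4° under the push and stayed tilted, so the loaded string hung about 2° nose-down until it settled level in the rests.
- **Sleeve height:** my sleeves read 1–3 mm higher than those on the full rod. I put this down to how they are clamped on the shaft, because the shaft itself reads level.

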